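Clear and fold away the splash guard

ROBOT

A 6-joint arm with a two-finger parallel gripper is mounted at the origin on a cart in front of the work surface, level with it; the furniture and walls round the work are solid. World frame = base frame: x ahead of the robot, y to its left, z up, the work surface at z = 0. Lengths are in mm, angles in rad, forces in N, time in s.
With the tool pointing down it reaches from about 400 to 925 mm from the base axis. Payload 12.5 kg.
Tool frame: the origin (TCP) lies midway between the tips of the shut fingers; the grasp point (between the pads) lies 19 mm behind it; z points along the fingers, y is the line along which they close (so a half turn about z gives the same grasp; the last joint's range is limited). The gripper opens to 95 mm and grips with 3 to 60 N. Pads are 20 mm wide; open, the fingers measure 119 mm over their backs; the gripper's body (75 mm by 180 mm) begins 59 mm behind the grasp point.
Start: joints at [-1.259, 0.491, 1.559, -0, 1.092, -0.106], TCP at [253.618, -571.248, 214.661] pointing down, gripper open.
Joint ranges: [-3.1, 3.1], [-0.84, 2.19], [0.05, 2.79], [-1.13, 4.28], [0.06, 2.93], [-2.69, 2.69]. Speed limits (rad/s): [2.22, 2.22, 2.79, 3.14, 3.14, 3.14].

INTERFACE

Orientations are given as [roll, pitch, yaw] about the fixed x, y, z axes, in that order (R = Rz(yaw) Ry(pitch) Rx(roll)).
In Python, from cell import state, viewer, env, models gives the robot as it stands. The module is installed in compiled form; this text tells all that it offers.
- The arm moves only by the tool arm_command, never from a script. Its argument "rows" is a list of rows, each a list of 2 entries, a list of its own where there are three numbers: the shift along the tool's x, y, z normalised to -1 to 1, where 1 is 0.25 m, then the turn about the tool's z normalised to -1 to 1, where 1 is pi rad. A call has exactly 5 rows; each row shifts and turns the commanded pose from where the row before left it, along the tool's axes as they then stand; what a row does not reach is not made up. A row lasts 1/10 s, in which the tool goes at most 50 mm and 8.59 degrees, less where a joint would pass 70% of its speed; a pose out of reach is approached as far as the arm can. A call with a number of a shift or a turn outside -1 to 1 is refused whole. A call with a gripper value outside its range is refused whole. "claw" is the opening, from 0 (shut) to 1 (fully open), set as the call begins (left out, the last holds). The fingers move at their own pace and stop on an object; the grip force is fixed at half the most. Time passes only in rows, so rows that do not move let the fingers close, or fill a call up. It gives the time, the measured TCP pose, the force, the opening and the grip force at its end, in the units of the state.
- state(): the state, without advancing time (a new reading comes with each control period).
- viewer.read_camera(name): name is "side" or "top" or "wrist"; returns (picture, depth): 400x640x3 uint8, red, green, blue; 400x640 float32, mm along the optical axis (not along the pixel's ray), 0 where there is no reading.
- viewer.get_calibration(name): a dict with "camera_matrix" (3x3 intrinsics, pixels), "world_to_cam" (4x4, takes a point from world to camera coordinates). Camera axes: x right, y up, looking along -z (the intrinsics and any distortion apply to the point x, -y, -z); pixel columns grow to the right and rows downward; lengths in mm; the calibration is good to about 2 mm. A picture is of the moment at which its call begins: read the wrist's pose just before it. get_calibration takes no time and is no camera call; for the wrist camera it gives the pose at the moment of the call.
- env.job_done(): hands the job in; it is judged then, once.
Trained networks look in the newest picture that a camera, given by its name, has taken for a name from the list of things; names that differ only in an ending like _2 or _b are one class to them, and where a whole thing is asked for, a point or a joint stands for the part that bears it (a point fixed in the world has none). Each returns a list of dicts, best first, with "confidence" (0 to 1); they miss things now and then, are a little off and sometimes report something else, mostly with a low value. They report only what shows in the picture. A call takes as long as a camera call. They do not tell look-alikes from the thing itself.
- models.search_frame(camera, label): "position" ([x, y, z] in mm, in world coordinates, good to about 4 mm: the middle of the surface that is visible of it).
- models.mark_of(camera, label): "position" ([x, y, z] in mm, in world coordinates, good to about 4 mm: a listed point, or the origin of a listed thing).
The state is a dict: "t": time; "joints": joint angles; "qvel": joint speeds; "tau": joint torques, N m; "eef_pos": TCP position; "tcp_rot": TCP orientation; "ft_force": force on the tool from outside, world axes, zero at the start; "moment": the same for the moment, N m; "opening": opening from 0.0 (shut) to 1.0 (fully open); "grip_force": force on a finger pad.
Only numpy, scipy, OpenCV 4.12 (cv2) and the standard library are available. Lean on these libraries where they do the work, as an engineer would, in place of code of your own. Each camera call takes 0.05 s, during which the arm holds its last target. There are 200 camera calls.

TASK

Put all the tomatoes and garlic that stand inside the folding splash guard into the white food box. When they are all in, fold the guard up, rolling it inwards one leaf at a time from the free end: the end leaf flat onto the next one, those two flat onto the next, and finally all three flat against the fixed leaf. The box must be closed with its wooden lid, set squarely on the rim, edges flush all round.

Things in the scene. Friction and masses are not known exactly. Their poses are not given: they have to be found in the camera images.
- tomato_a_mid (a point): a red tomato, 65 mm across and 66 mm high; the point is its centre, half-way up. Round, may be gripped at any yaw. At the start it stands on the worktop inside the bend of the splash guard. None if it is absent this time.
- tomato_b_mid (a point): a red tomato, 65 mm across and 66 mm high; the point is its centre, half-way up. Round, may be gripped at any yaw. At the start it stands on the worktop inside the bend of the splash guard. None if it is absent this time.
- garlic_a_mid (a point): a whitish garlic bulb, 60 mm across and 59 mm high; the point is its centre, half-way up. Round, may be gripped at any yaw. At the start it stands on the worktop inside the bend of the splash guard. None if it is absent this time.
- garlic_b_mid (a point): a whitish garlic bulb, 60 mm across and 59 mm high; the point is its centre, half-way up. Round, may be gripped at any yaw. At the start it stands on the worktop inside the bend of the splash guard. None if it is absent this time.
- box: white open-topped food box, fixed to the worktop: 220 mm along its x, 150 mm along its y, 76 mm high, walls and floor 4 mm thick; origin at the centre of its underside
- box_rim (a point): centre of the box's mouth, 76 mm above its underside; axes as the box's
- lid_grip (a point): the box's loose wooden lid: a flat plate 220 x 150 x 8 mm (x, y, z) with the box's own outline and no lip, and on top, along its x, a dark grip bar 70 mm long, 18 mm wide (y) and 28 mm high. The point is the middle of the bar, 24 mm above the lid's underside (12 mm below the bar's top). 0.25 kg. A half turn makes no difference. Lies flat on the worktop at the start, beside the box (either side).
- lid_under (a point): centre of the lid's underside; x along its long side, z up
- guard: the fixed first leaf of a steel folding splash guard, on a wooden foot. Upright plate 150 mm long (its x), 7 mm thick, top edge 77 mm above the worktop. Origin at the centre of its foot; x points to the end where leaf 1 is hinged, the inside (where the produce stands) is on its -y side. Three more such leaves follow in a chain: leaf 1, 2 and 3, hinged on upright pins on the inside.
- leaf1 (a joint): angle between leaf 1 and the fixed leaf in rad: 3.14 = in line with it, shrinks as the leaf turns inwards (clockwise from above), 0 = folded flat against its inner side (stop). Stiff hinge that stays where it is left; friction 0.9 N m (the hinges are stiffer towards the fixed leaf, so a leaf pushed near its free end turns on its own hinge only).
- leaf1_hinge (a point): point on leaf 1's upright hinge axis, 42 mm above the worktop; its x runs along the leaf from the hinge to the free end, its y is the leaf's outward normal
- leaf1_face (a point): centre of the outer face of leaf 1: 135 mm long, 7 mm thick, upright from 8 to 77 mm above the worktop. Axes as at its hinge; in those axes this point lies 67.5 mm along x and 18.5 mm along y from the hinge axis
- leaf2 (a joint): angle between leaf 2 and leaf 1 in rad: 3.14 = in line with it, shrinks as the leaf turns inwards (clockwise from above), 0 = folded flat against its inner side (stop). Stiff hinge that stays where it is left; friction 0.28 N m (the hinges are stiffer towards the fixed leaf, so a leaf pushed near its free end turns on its own hinge only).
- leaf2_hinge (a point): point on leaf 2's upright hinge axis, 42 mm above the worktop; its x runs along the leaf from the hinge to the free end, its y is the leaf's outward normal
- leaf2_face (a point): centre of the outer face of leaf 2: 115 mm long, 7 mm thick, upright from 8 to 77 mm above the worktop. Axes as at its hinge; in those axes this point lies 57.5 mm along x and 13.5 mm along y from the hinge axis
- leaf3 (a joint): angle between leaf 3 and leaf 2 in rad: 3.14 = in line with it, shrinks as the leaf turns inwards (clockwise from above), 0 = folded flat against its inner side (stop). Stiff hinge that stays where it is left; friction 0.08 N m (the hinges are stiffer towards the fixed leaf, so a leaf pushed near its free end turns on its own hinge only).
- leaf3_hinge (a point): point on leaf 3's upright hinge axis, 42 mm above the worktop; its x runs along the leaf from the hinge to the free end, its y is the leaf's outward normal
- leaf3_face (a point): centre of the outer face of leaf 3: 95 mm long, 7 mm thick, upright from 8 to 77 mm above the worktop. Axes as at its hinge; in those axes this point lies 47.5 mm along x and 8.5 mm along y from the hinge axis
Not all that is in view belongs to the job. Leave any yellow look-alike of the part that bears tomato_a_mid alone. Leave any blue or pink look-alike of the part that bears garlic_a_mid alone.

How it is judged (in metres and radians):
On the way, in this order (a step that is already met when the one before it is completed fails the run):
1. all the tomatoes and garlic present lie in the box, before any leaf is folded (x of tomato_a_mid in the frame of box between -0.106 and 0.106 m and y of tomato_a_mid in the frame of box between -0.071 and 0.071 m and z of each of tomato_a_mid, tomato_b_mid, garlic_a_mid, garlic_b_mid in the frame of box below 0.055 m and x of tomato_b_mid in the frame of box between -0.106 and 0.106 m and y of tomato_b_mid in the frame of box between -0.071 and 0.071 m and x of garlic_a_mid in the frame of box between -0.106 and 0.106 m and y of garlic_a_mid in the frame of box between -0.071 and 0.071 m and x of garlic_b_mid in the frame of box between -0.106 and 0.106 m and y of garlic_b_mid in the frame of box between -0.071 and 0.071 m and value of joint leaf3 above 0.6 rad and value of joint each of leaf2, leaf1 above 0.8 rad), for 0.2 s.
2. the end leaf (leaf 3) is folded flat onto leaf 2, leaves 2 and 1 not yet folded (value of joint leaf3 below 0.15 rad and value of joint each of leaf2, leaf1 above 0.8 rad), for 0.2 s.
3. leaves 2 and 3 together are folded flat onto leaf 1, which is not yet folded (value of joint each of leaf3, leaf2 below 0.15 rad and value of joint leaf1 above 0.8 rad), for 0.2 s.
4. all three are folded flat against the fixed leaf (value of joint each of leaf1, leaf2, leaf3 below 0.15 rad), for 0.2 s.
At the end, for the whole second after the job is handed in: All tomatoes and garlic present lie in the box; the lid lies flat on the rim, its centre within 8 mm of the box's and its sides within 0.06 rad of the box's; all three leaves are folded to within 0.15 rad of flat (all of step 4 and x of tomato_a_mid in the frame of box between -0.106 and 0.106 m and y of tomato_a_mid in the frame of box between -0.071 and 0.071 m and z of each of tomato_a_mid, tomato_b_mid, garlic_a_mid, garlic_b_mid in the frame of box below 0.055 m and x of tomato_b_mid in the frame of box between -0.106 and 0.106 m and y of tomato_b_mid in the frame of box between -0.071 and 0.071 m and x of garlic_a_mid in the frame of box between -0.106 and 0.106 m and y of garlic_a_mid in the frame of box between -0.071 and 0.071 m and x of garlic_b_mid in the frame of box between -0.106 and 0.106 m and y of garlic_b_mid in the frame of box between -0.071 and 0.071 m and horizontal distance between lid_under and box_rim below 0.008 m and angle between the x axis of lid_under and the x axis of box, either way round below 0.06 rad and z of lid_under in the frame of box_rim between -0.004 and 0.004 m and angle between lid_under's own z axis and vertical below 0.04 rad); the robot touches nothing.
Of tomato_a, tomato_b, garlic_a, garlic_b only 2 to 3 are there at a start; the rules pass over those that are not, and their reading is None.
At some moment in a run one of lid may be knocked a few centimetres aside while the robot is not near it.
Once in a run the grip may slacken for a moment while it holds something.
It also fails if it takes over 200 s, if anything falls off the work surface, if the arm or the gripper's body presses on something with over 40 N, if the wrist force passes 120 N, or if a joint passes its speed limit or range.

## Working session

There is one attempt and no reset: what is moved stays moved. The work goes in short steps, Python scripts to look and compute and a tool call to move; the robot and the scene stay as the last step left them, time stands still between calls to the robot, and variables do not carry over. Pictures are saved under pics/ and viewed, at most 14 in all, crops included, and the job is handed in when it is done.

Besides the shell and the picture viewer there is one more tool, called as name([rows], argument=value, ...), one row to a line, values as JSON. arm_command: Moves the arm, as the interface text tells. Scaled input: -1 to 1 covers 0.25 m each way for a shift and pi rad each way for a turn. Its arguments: {"type":"object","properties":{"rows":{"type":"array","items":{"type":"array"}},"claw":{"type":"number"}},"required":["rows"]}

```bash
mkdir -p pics; cat > h.py <<'E'
import numpy as np, cv2
from cell import state, viewer, env, models
def look(name, fn=None):
    cal=viewer.get_calibration(name); p,d=viewer.read_camera(name)
    if fn: cv2.imwrite('pics/'+fn,p[:,:,::-1])
    return p,d,np.array(cal['camera_matrix']),np.array(cal['world_to_cam'])
def cloud(d,K,T):
    v,u=np.mgrid[:d.shape[0],:d.shape[1]]
    c=np.stack([(u-K[0,2])/K[0,0]*d,-(v-K[1,2])/K[1,1]*d,-d],-1)
    R,t=T[:3,:3],T[:3,3]
    w=(c-t)@R
    w[d<=0]=np.nan
    return w
E
python3 - <<'E'
from h import *
s=state();print({k:np.round(s[k],3) for k in s})
for n in ['top','side']:
    p,d,K,T=look(n,n+'0.png'); print(n,K.round(1).tolist(),T.round(3).tolist())
    np.savez(n+'0.npz',p=p,d=d,w=cloud(d,K,T))
    for l in ['tomato_a_mid','garlic_a_mid','box_rim','lid_grip','guard','leaf1_hinge','leaf2_hinge','leaf3_hinge','leaf1_face','leaf2_face','leaf3_face']:
        print(n,l,[(np.round(r['position']).tolist(),round(r['confidence'],2)) for r in models.mark_of(n,l)])
E
```

```text
{'t': np.float64(0.0), 'joints': array([-1.259,  0.492,  1.559, -0.   ,  1.092, -0.106]), 'qvel': array([-0.001,  0.   , -0.002, -0.001, -0.001,  0.001]), 'tau': array([ 0.0000e+00, -6.1264e+01, -2.5818e+01,  6.9000e-02,  4.8000e-02,
       -0.0000e+00]), 'eef_pos': array([ 253.523, -571.003,  214.057]), 'tcp_rot': array([-3.14 , -0.   ,  0.418]), 'ft_force': array([0.667, 0.258, 0.563]), 'moment': array([ 0.024, -0.046, -0.05 ]), 'grip_force': np.float64(0.0), 'opening': np.float64(1.001)}
top [[475.6, 0.0, 319.1], [0.0, 475.6, 207.1], [0.0, 0.0, 1.0]] [[0.024, -1.0, 0.019, 33.444], [0.988, 0.026, 0.153, -481.299], [-0.154, 0.015, 0.988, -1292.987], [0.0, 0.0, 0.0, 1.0]]
top tomato_a_mid [([613.0, 396.0, 32.0], 0.91), ([321.0, 268.0, 34.0], 0.8), ([515.0, 253.0, 33.0], 0.76), ([553.0, -346.0, 27.0], 0.56)]
top garlic_a_mid [([476.0, 48.0, 29.0], 0.84), ([524.0, 162.0, 28.0], 0.82), ([370.0, 437.0, 28.0], 0.61)]
top box_rim [([566.0, -107.0, 71.0], 0.86)]
top lid_grip [([552.0, -346.0, 24.0], 0.78), ([547.0, -344.0, 1.0], 0.37)]
top guard [([475.0, 348.0, 3.0], 0.92)]
top leaf1_hinge
[... 623 characters left out ...]
([330.0, 270.0, 33.0], 0.65), ([612.0, 399.0, 34.0], 0.52)]
side garlic_a_mid [([375.0, 435.0, 28.0], 0.81), ([522.0, 163.0, 26.0], 0.72), ([473.0, 45.0, 30.0], 0.59)]
side box_rim [([568.0, -106.0, 72.0], 0.96)]
side lid_grip [([523.0, 158.0, 29.0], 0.31)]
side guard [([483.0, 347.0, 0.0], 0.77)]
side leaf1_hinge [([440.0, 257.0, 31.0], 0.72), ([645.0, 104.0, 42.0], 0.7), ([553.0, 327.0, 43.0], 0.62), ([572.0, -105.0, 76.0], 0.36)]
side leaf2_hinge [([638.0, 220.0, 43.0], 0.69)]
side leaf3_hinge [([645.0, 104.0, 42.0], 0.94)]
side leaf1_face [([606.0, 285.0, 42.0], 0.66), ([629.0, 63.0, 43.0], 0.66)]
side leaf2_face [([647.0, 163.0, 42.0], 0.8)]
side leaf3_face [([630.0, 61.0, 42.0], 0.81)]
```

View pics/top0.png

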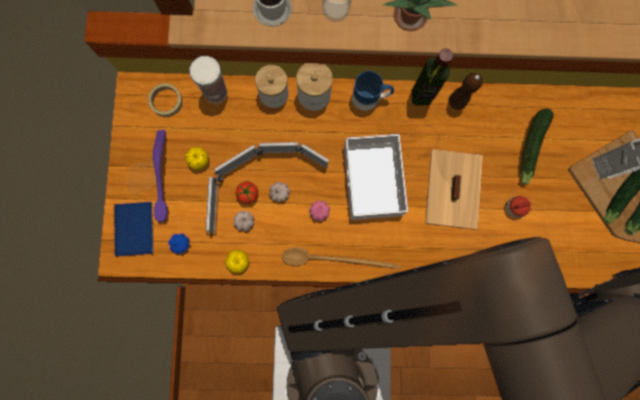

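View pics/side0.png

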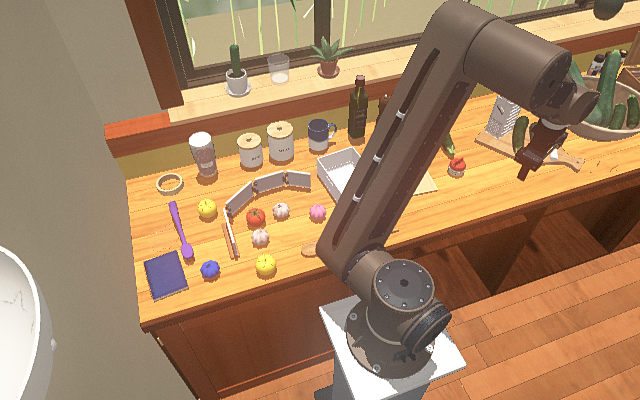

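Top picture: red tomato at (247,192), garlic at (280,192) and (244,221) stand inside the guard. Not wanted: yellow look-alikes (197,158) and (237,262), pink (319,211), blue (179,243), and the red item beyond the lid (519,206). The box is at (377,177) and the lid at (455,188).

```bash
python3 - <<'E'
from h import *
z=np.load('top0.npz');p=z['p']
cv2.imwrite('pics/crop0.png',cv2.resize(p[120:280,170:420],None,fx=3.2,fy=3.2,interpolation=cv2.INTER_CUBIC)[:,:,::-1])
for n in ['top','side']:
    z=np.load(n+'0.npz');w=z['w']
    for nm,c,r in [('tom',(515,252),38),('gA',(524,162),36),('gB',(437,257),36),('pink',(476,48),36)]:
        m=(np.hypot(w[...,0]-c[0],w[...,1]-c[1])<r)&(w[...,2]>12)
        q=w[m]; mid=q[q[:,2]>25]
        if len(mid)<10: print(n,nm,'few');continue
        # fit sphere-ish: xy circle/sphere LSQ
        A=np.c_[2*q,np.ones(len(q))];s=np.linalg.lstsq(A,(q**2).sum(1),rcond=None)[0]
        print(n,nm,len(q),'top z',np.percentile(q[:,2],98).round(1),'ext',np.percentile(q,[2,98],axis=0).round().tolist(),'sphere',s[:3].round(1), np.sqrt(s[3]+s[:3]@s[:3]).round(1))
    # box rim
    m=(w[...,2]>68)&(w[...,2]<84)&(abs(w[...,0]-567)<110)&(abs(w[...,1]+106)<145)
    print(n,'rim',m.sum(),cv2.minAreaRect(w[m][:,:2].astype(np.float32)),np.median(w[m][:,2]))
    m=(w[...,2]>4)&(w[...,2]<14)&(abs(w[...,0]-552)<120)&(abs(w[...,1]+346)<100)
    if m.sum()>30:print(n,'lid',cv2.minAreaRect(w[m][:,:2].astype(np.float32)),np.median(w[m][:,2]))
    m=(w[...,2]>26)&(w[...,2]<50)&(abs(w[...,0]-552)<60)&(abs(w[...,1]+346)<40)
    if m.sum()>10:print(n,'bar',cv2.minAreaRect(w[m][:,:2].astype(np.float32)),np.median(w[m][:,2]))
    # leaf tops
    m=(w[...,2]>66)&(w[...,2]<86)&(w[...,0]>380)&(w[...,0]<680)&(w[...,1]>0)&(w[...,1]<370)
    q=w[m]; q=q[np.argsort(q[:,1])]
    for y in range(0,365,20):
        k=q[(q[:,1]>=y)&(q[:,1]<y+20)]
        if len(k):print(y,np.median(k[:,0]).round(),k[:,0].min().round(),k[:,0].max().round(),len(k))
E
```

```text
top tom 416 top z 57.1 ext [[487.0, 220.0, 30.0], [544.0, 275.0, 57.0]] sphere [516. 249.  28.] 30.2
top gA 312 top z 53.7 ext [[497.0, 134.0, 24.0], [546.0, 184.0, 54.0]] sphere [523.2 158.9  24.3] 25.8
top gB 324 top z 54.1 ext [[411.0, 230.0, 24.0], [462.0, 281.0, 54.0]] sphere [437.1 255.3  25. ] 25.7
top pink 312 top z 54.9 ext [[445.0, 18.0, 24.0], [496.0, 68.0, 55.0]] sphere [471.6  43.3  25.8] 25.3
top rim 446 ((564.9732666015625, -75.89852142333984), (220.50430297851562, 218.7813262939453), 6.141981601715088) 75.70241452709931
top lid ((551.79931640625, -346.8438415527344), (198.5918731689453, 239.49827575683594), 89.84329223632812) 8.541594585876364
top bar ((548.9271240234375, -344.2033386230469), (19.889080047607422, 69.8531723022461), 85.79853057861328) 35.87127290280254
20 605.0 599.0 613.0 25
40 615.0 607.0 625.0 31
60 628.0 619.0 638.0 30
80 640.0 631.0 647.0 30
100 647.0 638.0 652.0 20
120 646.0 643.0 653.0 29
140 645.0 641.0 651.0 28
160 645.0 641.0 651.0 26
180 643.0 640.0 647.0 26
200 640.0 629.0 646.0 25
220 634.0 628.0 640.0 23
240 622.0 512.0 634.0 39
260 609.0
[... 517 characters left out ...]
45.7  23.7] 24.7
side rim 147 ((613.5205688476562, -64.86949157714844), (145.90060424804688, 230.9191131591797), 47.57595443725586) 72.55299170583906
side lid ((457.96759033203125, -392.280517578125), (85.28141784667969, 144.82948303222656), 40.25254440307617) 6.947927379851988
20 604.0 601.0 609.0 15
40 614.0 606.0 623.0 21
60 626.0 616.0 635.0 25
80 639.0 631.0 649.0 21
100 647.0 643.0 650.0 10
120 646.0 639.0 654.0 20
140 645.0 639.0 653.0 17
160 645.0 637.0 650.0 21
180 644.0 640.0 649.0 20
200 642.0 638.0 649.0 17
220 633.0 630.0 640.0 12
240 623.0 614.0 632.0 23
260 611.0 602.0 617.0 22
280 596.0 588.0 609.0 22
300 584.0 572.0 593.0 23
320 569.0 550.0 577.0 22
340 470.0 402.0 549.0 106
```

View pics/crop0.png

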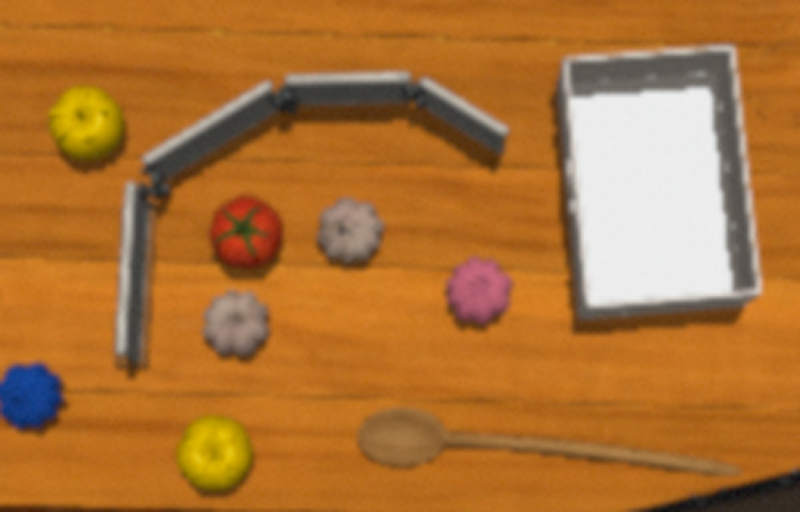

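The crop confirms the choice: the red tomato and the two whitish garlic bulbs inside the guard. The yellow and pink ones are outside. Starting with the right-hand garlic at (522,161).

arm_command([
  [[0, 0, 0], -0.046],
  [[0, 0, 0], -0.046],
  [[0, 0, 0], -0.046],
  [[0, 0, 0], -0.046],
  [[0, 0, 0], -0.046],
], claw=1)

```text
t: 1.7
eef_pos: [253.6, -571.2, 214.7]
tcp_rot: [3.142, 0.0, 1.146]
ft_force: [0.2, 0.3, 0.3]
opening: 1.0
grip_force: 0.0
```

arm_command([
  [[0, 0, 0], -0.046],
  [[0, 0, 0], -0.046],
  [[0, 0, 0], -0.045],
  [[0, 0.16, 0], 0],
  [[0, 0.16, 0], 0],
])

```text
t: 2.2
eef_pos: [333.9, -571.6, 215.0]
tcp_rot: [3.141, 0.0, 1.569]
ft_force: [-0.1, -0.3, 0.7]
opening: 0.999
grip_force: 0.0
```

arm_command([
  [[0.1, 0.15, 0], 0],
  [[0.1, 0.15, 0], 0],
  [[0.1, 0.15, 0], 0],
  [[0.1, 0.15, 0], 0],
  [[0.1, 0.15, 0], 0],
])

```text
t: 2.7
eef_pos: [522.5, -445.1, 214.7]
tcp_rot: [3.141, 0.0, 1.571]
ft_force: [0.9, -0.4, 0.9]
opening: 1.002
grip_force: 0.0
```

arm_command([
  [[0.16, 0, 0], 0],
  [[0.16, 0, 0], 0],
  [[0.16, 0, 0], 0],
  [[0.16, 0, 0], 0],
  [[0.16, 0, 0], 0],
])

```text
t: 3.2
eef_pos: [521.0, -244.7, 214.7]
tcp_rot: [3.141, 0.0, 1.571]
ft_force: [0.4, 0.1, 0.4]
opening: 1.002
grip_force: 0.0
```

arm_command([
  [[0.16, 0, 0], 0],
  [[0.16, 0, 0], 0],
  [[0.16, 0, 0], 0],
  [[0.16, 0, 0], 0],
  [[0.16, 0, 0], 0],
])

```text
t: 3.7
eef_pos: [521.0, -44.7, 214.8]
tcp_rot: [3.141, 0.0, 1.571]
ft_force: [0.9, -0.5, 0.5]
opening: 1.001
grip_force: 0.0
```

arm_command([
  [[0.16, 0, 0], 0],
  [[0.16, 0, 0], 0],
  [[0.16, 0, 0], 0],
  [[0.1, 0, 0], 0],
  [[0, 0, 0], 0],
])

```text
t: 4.2
eef_pos: [520.9, 101.3, 214.7]
tcp_rot: [3.141, -0.0, 1.574]
ft_force: [-0.1, -0.7, 0.1]
opening: 1.0
grip_force: 0.0
```

```bash
cat >> h.py <<'E'
def things(w,p,lst=(('tom',(515,250),38),('gA',(522,161),36),('gB',(437,256),36))):
    for nm,c,r in lst:
        m=(np.hypot(w[...,0]-c[0],w[...,1]-c[1])<r)&(w[...,2]>12)&(w[...,2]<90)
        q=w[m]
        if len(q)<50: print(nm,'few',len(q));continue
        A=np.c_[2*q,np.ones(len(q))];s=np.linalg.lstsq(A,(q**2).sum(1),rcond=None)[0]
        print(nm,len(q),'ext',np.percentile(q,[1,99],axis=0).round().tolist(),'sphere',s[:3].round(1),np.sqrt(s[3]+s[:3]@s[:3]).round(1))
E
python3 - <<'E'
from h import *
p,d,K,T=look('wrist','w1.png');w=cloud(d,K,T);np.savez('w1.npz',p=p,w=w)
print('cam',(-T[:3,:3].T@T[:3,3]).round(),(d>0).mean(),np.nanmin(w.reshape(-1,3),0).round(),np.nanmax(w.reshape(-1,3),0).round())
things(w,p)
for l in ['tomato_a_mid','garlic_a_mid','leaf1_hinge','leaf2_hinge','leaf3_hinge']:
    print(l,[(np.round(r['position']).tolist(),round(r['confidence'],2)) for r in models.mark_of('wrist',l)])
E
```

```text
cam [521. 182. 385.] 0.9959921875 [-906. -482. -910.] [885. 628. 344.]
tom 2781 ext [[490.0, 221.0, 31.0], [548.0, 279.0, 59.0]] sphere [518.6 251.7  22.4] 33.5
gA 1592 ext [[499.0, 135.0, 25.0], [551.0, 188.0, 56.0]] sphere [525.4 161.6  23. ] 26.1
gB 2133 ext [[416.0, 231.0, 22.0], [467.0, 283.0, 56.0]] sphere [439.3 257.5  22.4] 26.4
tomato_a_mid [([520.0, 254.0, 28.0], 0.78), ([326.0, 271.0, 32.0], 0.66), ([572.0, -107.0, 2.0], 0.42)]
garlic_a_mid [([471.0, 47.0, 29.0], 0.94), ([524.0, 160.0, 26.0], 0.92)]
leaf1_hinge []
leaf2_hinge [([633.0, 218.0, 43.0], 0.91), ([570.0, -106.0, 3.0], 0.61)]
leaf3_hinge [([644.0, 106.0, 35.0], 0.95)]
```

View pics/w1.png

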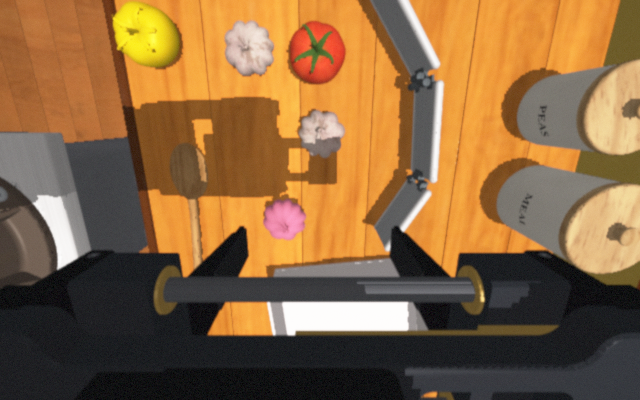

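The wrist picture shows the tomato at (317,52), the garlic at (249,48) and (321,132), and the pink look-alike at (285,218). This agrees with the other two views.

arm_command([
  [[0.12, 0.006, 0], 0],
  [[0.12, 0.006, 0], 0],
  [[0, 0, 0.16], 0],
  [[0, 0, 0.16], 0],
  [[0, 0, 0.12], 0],
])

```text
t: 5.0
eef_pos: [523.7, 158.0, 102.8]
tcp_rot: [-3.141, 0.0, 1.57]
ft_force: [0.5, -1.0, -0.4]
opening: 0.999
grip_force: 0.0
```

arm_command([
  [[0, 0, 0.12], 0],
  [[0, 0, 0.12], 0],
  [[0, 0, 0.08], 0],
  [[0, 0, 0.04], 0],
  [[0, 0, 0], 0],
])

```text
t: 5.5
eef_pos: [523.9, 158.1, 13.7]
tcp_rot: [-3.14, 0.0, 1.57]
ft_force: [-0.3, 1.2, -0.3]
opening: 1.001
grip_force: 0.0
```

arm_command([
  [[0, 0, 0], 0],
  [[0, 0, 0], 0],
  [[0, 0, 0], 0],
  [[0, 0, 0], 0],
  [[0, 0, 0], 0],
], claw=0)

```text
t: 6.0
eef_pos: [524.3, 158.8, 15.0]
tcp_rot: [3.141, -0.0, 1.571]
ft_force: [-0.7, 0.1, -0.2]
opening: 0.635
grip_force: 0.0
```

arm_command([
  [[0, 0, 0], 0],
  [[0, 0, 0], 0],
  [[0, 0, -0.04], 0],
  [[0, 0, -0.16], 0],
  [[0, 0, -0.16], 0],
])

```text
t: 6.5
eef_pos: [523.5, 158.6, 105.5]
tcp_rot: [-3.139, 0.0, 1.571]
ft_force: [-0.4, -0.1, -0.7]
opening: 0.583
grip_force: 30.0
```

arm_command([
  [[0, 0, -0.1], 0],
  [[-0.15, 0.044, 0], 0],
  [[-0.15, 0.044, 0], 0],
  [[-0.15, 0.044, 0], 0],
  [[-0.15, 0.044, 0], 0],
])

```text
t: 7.0
eef_pos: [568.3, 7.3, 130.4]
tcp_rot: [3.141, 0.0, 1.571]
ft_force: [0.9, 0.1, -0.5]
opening: 0.583
grip_force: 30.0
```

arm_command([
  [[-0.15, 0.044, 0], 0],
  [[-0.15, 0.044, 0], 0],
  [[-0.15, 0.044, 0], 0],
  [[-0.15, 0.044, 0], 0],
  [[0, 0, 0], 0],
])

```text
t: 7.5
eef_pos: [612.9, -145.4, 130.0]
tcp_rot: [3.14, 0.001, 1.567]
ft_force: [-0.7, -0.4, -1.6]
opening: 0.582
grip_force: 30.0
```

```bash
python3 - <<'E'
from h import *
s=state();print(s['eef_pos'],s['opening'],s['grip_force'])
p,d,K,T=look('top','t2.png');w=cloud(d,K,T)
m=(w[...,2]>70)&(w[...,2]<82)&(w[...,0]>440)&(w[...,0]<690)&(w[...,1]>-195)&(w[...,1]<-20)
print(cv2.minAreaRect(w[m][:,:2].astype(np.float32)),m.sum())
for n in ['wrist','top']:
  if n=='wrist': look('wrist','w2.png')
  print([(np.round(r['position']).tolist(),round(r['confidence'],2)) for r in models.mark_of(n,'box_rim')])
E
```

```text
[ 612.92016102 -145.39329836  129.95900008] 0.581727439440284 29.999513681977987
((628.9561767578125, -44.33421325683594), (73.43468475341797, 152.70828247070312), 60.490997314453125) 135
[([566.0, -106.0, 75.0], 0.57)]
[([568.0, -107.0, 70.0], 0.72)]
```

arm_command([
  [[0.032, -0.008, 0], 0],
  [[0, 0, 0.12], 0],
  [[0, 0, 0.12], 0],
  [[0, 0, 0.12], 0],
  [[0, 0, 0.06], 0],
])

```text
t: 8.2
eef_pos: [609.1, -131.6, 22.7]
tcp_rot: [-3.139, -0.001, 1.572]
ft_force: [0.1, -0.4, -0.3]
opening: 0.582
grip_force: 30.0
```

arm_command([
  [[0, 0, 0], 0],
  [[0, 0, 0], 0],
  [[0, 0, 0], 0],
  [[0, 0, 0], 0],
  [[0, 0, 0], 0],
], claw=0.8)

```text
t: 8.7
eef_pos: [610.5, -133.4, 25.6]
tcp_rot: [3.14, 0.001, 1.571]
ft_force: [0.4, 0.7, -0.7]
opening: 0.799
grip_force: 0.0
```

arm_command([
  [[0, 0, -0.12], 0],
  [[0, 0, -0.16], 0],
  [[0, 0, -0.16], 0],
  [[0, 0, -0.16], 0],
  [[0, 0, -0.16], 0],
])

```text
t: 9.2
eef_pos: [609.9, -133.2, 216.8]
tcp_rot: [3.141, 0.0, 1.571]
ft_force: [-0.0, 0.3, 1.0]
opening: 0.803
grip_force: 0.0
```

```bash
python3 - <<'E'
from h import *
p,d,K,T=look('wrist','w3.png')
w=cloud(d,K,T);np.savez('w3.npz',p=p,w=w)
E
```

```text
(no output)
```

View pics/w3.png

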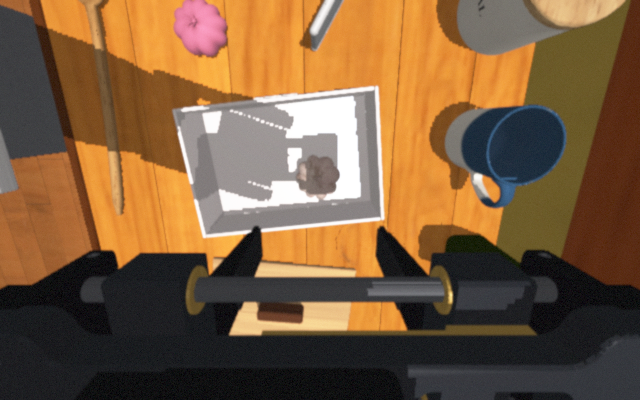

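The garlic lies in the box at (320,175). Next comes the tomato, and I'll get the box pose from the rim, which is fully visible.

```bash
python3 - <<'E'
from h import *
w=np.load('w3.npz')['w']
m=(w[...,2]>70)&(w[...,2]<82)&(w[...,0]>430)&(w[...,0]<710)&(w[...,1]>-220)&(w[...,1]<0)
m[240:]=False
n,lab,st,_=cv2.connectedComponentsWithStats(m.astype(np.uint8))
m=lab==1+np.argmax(st[1:,4])
print(m.sum(),cv2.minAreaRect(w[m][:,:2].astype(np.float32)),np.median(w[m][:,2]))
E
```

```text
2851 ((570.8922119140625, -107.28359985351562), (219.9879608154297, 150.0098114013672), 5.9701409339904785) 75.34842456479143
```

arm_command([
  [[0.154, -0.037, 0], 0],
  [[0.154, -0.037, 0], 0],
  [[0.154, -0.037, 0], 0],
  [[0.154, -0.037, 0], 0],
  [[0.154, -0.037, 0], 0],
], claw=1)

```text
t: 9.75
eef_pos: [563.3, 60.6, 214.9]
tcp_rot: [3.141, 0.0, 1.57]
ft_force: [0.6, 0.3, -0.5]
opening: 1.0
grip_force: 0.0
```

arm_command([
  [[0.154, -0.037, 0], 0],
  [[0.154, -0.037, 0], 0],
  [[0.154, -0.037, 0], 0],
  [[0.154, -0.037, 0], 0],
  [[0.154, -0.037, 0], 0],
])

```text
t: 10.25
eef_pos: [517.1, 253.2, 214.9]
tcp_rot: [3.141, -0.0, 1.571]
ft_force: [0.7, -0.5, 0.1]
opening: 1.0
grip_force: 0.0
```

arm_command([
  [[0, 0, 0], 0.046],
  [[0, 0, 0], 0.046],
  [[0, 0, 0], 0.046],
  [[0, 0, 0], 0.046],
  [[0, 0, 0], 0.046],
])

```text
t: 10.75
eef_pos: [517.6, 251.7, 214.8]
tcp_rot: [3.141, -0.0, 0.842]
ft_force: [0.5, -0.4, 0.2]
opening: 1.0
grip_force: 0.0
```

arm_command([
  [[0, 0, 0], 0.046],
  [[0, 0, 0], 0],
  [[0, 0, 0.16], 0],
  [[0, 0, 0.16], 0],
  [[0, 0, 0], 0],
])

```text
t: 11.25
eef_pos: [515.6, 250.9, 130.8]
tcp_rot: [-3.139, 0.007, 0.708]
ft_force: [-0.7, -0.4, 1.7]
opening: 1.0
grip_force: 0.0
```

arm_command([
  [[0, 0, 0.14], 0],
  [[0, 0, 0.14], 0],
  [[0, 0, 0.13], 0],
  [[0, 0, 0.05], 0],
  [[0, 0, 0], 0],
])

```text
t: 11.75
eef_pos: [517.8, 251.7, 19.6]
tcp_rot: [-3.141, 0.001, 0.705]
ft_force: [-0.0, 0.3, 0.5]
opening: 0.997
grip_force: 0.0
```

arm_command([
  [[0, 0, 0], 0],
  [[0, 0, 0], 0],
  [[0, 0, 0], 0],
  [[0, 0, 0], 0],
  [[0, 0, 0], 0],
], claw=0)

```text
t: 12.25
eef_pos: [517.8, 251.8, 20.1]
tcp_rot: [3.141, -0.001, 0.704]
ft_force: [0.9, -1.7, 6.5]
opening: 0.637
grip_force: 30.3
```

arm_command([
  [[0, 0, 0], 0],
  [[0, 0, -0.04], 0],
  [[0, 0, -0.16], 0],
  [[0, 0, -0.16], 0],
  [[0, 0, -0.16], 0],
])

```text
t: 12.75
eef_pos: [517.2, 251.6, 151.4]
tcp_rot: [-3.141, 0.001, 0.704]
ft_force: [0.8, -0.3, -2.2]
opening: 0.634
grip_force: 30.0
```

arm_command([
  [[0, 0, 0], -0.046],
  [[0, 0, 0], -0.046],
  [[0, 0, 0], -0.046],
  [[0, 0, 0], -0.046],
  [[0, 0, 0], -0.046],
])

```text
t: 13.25
eef_pos: [517.4, 251.7, 150.1]
tcp_rot: [-3.141, 0.0, 1.432]
ft_force: [0.2, -0.0, -1.3]
opening: 0.637
grip_force: 30.0
```

arm_command([
  [[0, 0, 0], -0.046],
  [[-0.148, 0.002, 0], 0],
  [[-0.148, 0.002, 0], 0],
  [[-0.148, 0.002, 0], 0],
  [[-0.148, 0.002, 0], 0],
])

```text
t: 13.75
eef_pos: [519.3, 102.5, 150.1]
tcp_rot: [-3.142, 0.0, 1.571]
ft_force: [-0.1, 0.3, -1.5]
opening: 0.637
grip_force: 30.0
```

arm_command([
  [[-0.148, 0.002, 0], 0],
  [[-0.148, 0.002, 0], 0],
  [[-0.148, 0.002, 0], 0],
  [[-0.148, 0.002, 0], 0],
  [[-0.148, 0.002, 0], 0],
])

```text
t: 14.25
eef_pos: [521.8, -82.7, 150.1]
tcp_rot: [3.142, 0.0, 1.571]
ft_force: [0.1, 0.3, -1.3]
opening: 0.635
grip_force: 30.0
```

arm_command([
  [[0, 0, 0], 0],
  [[0, 0, 0.14], 0],
  [[0, 0, 0.14], 0],
  [[0, 0, 0.14], 0],
  [[0, 0, 0.06], 0],
])

```text
t: 14.75
eef_pos: [520.9, -80.4, 27.4]
tcp_rot: [-3.138, -0.001, 1.571]
ft_force: [0.1, 0.2, -1.1]
opening: 0.636
grip_force: 30.0
```

arm_command([
  [[0, 0, 0], 0],
  [[0, 0, 0], 0],
  [[0, 0, 0], 0],
  [[0, 0, 0], 0],
  [[0, 0, 0], 0],
], claw=0.83)

```text
t: 15.25
eef_pos: [522.5, -81.3, 30.5]
tcp_rot: [3.14, 0.0, 1.571]
ft_force: [1.0, 0.4, 0.0]
opening: 0.827
grip_force: 0.0
```

arm_command([
  [[0, 0, -0.16], 0],
  [[0, 0, -0.16], 0],
  [[0, 0, -0.16], 0],
  [[0, 0, -0.16], 0],
  [[0, 0, -0.1], 0],
])

```text
t: 15.75
eef_pos: [522.5, -81.3, 218.1]
tcp_rot: [3.138, 0.001, 1.571]
ft_force: [0.6, -0.3, -0.2]
opening: 0.828
grip_force: 0.0
```

arm_command([
  [[0.15, -0.037, 0], 0],
  [[0.15, -0.037, 0], 0],
  [[0.15, -0.037, 0], 0],
  [[0.15, -0.037, 0], 0],
  [[0.15, -0.037, 0], 0],
], claw=1)

```text
t: 16.25
eef_pos: [475.2, 107.6, 215.2]
tcp_rot: [3.141, 0.0, 1.57]
ft_force: [0.9, 0.5, 0.1]
opening: 0.997
grip_force: 0.0
```

arm_command([
  [[0.15, -0.037, 0], 0],
  [[0.15, -0.038, 0], 0],
  [[0.15, -0.038, 0], 0],
  [[0.15, -0.038, 0], 0],
  [[0, 0, 0], 0],
])

```text
t: 16.75
eef_pos: [436.9, 259.4, 215.0]
tcp_rot: [3.141, -0.001, 1.574]
ft_force: [0.4, -0.4, 0.2]
opening: 0.999
grip_force: 0.0
```

```bash
python3 - <<'E'
from h import *
print(state()['eef_pos'])
p,d,K,T=look('top');w=cloud(d,K,T)
things(w,p,(('gB',(438,256),36),('gA',(610,-133),34),('tom',(521,-81),36)))
p,d,K,T=look('side');w=cloud(d,K,T)
things(w,p,(('gB',(438,256),36),))
E
```

```text
[436.90658668 259.39631444 215.00995124]
gB few 0
gA 309 ext [[580.0, -157.0, 26.0], [631.0, -105.0, 61.0]] sphere [ 607.1 -130.4   29. ] 25.6
tom 410 ext [[487.0, -112.0, 34.0], [547.0, -51.0, 62.0]] sphere [517.7 -81.4  32. ] 30.3
gB 158 ext [[410.0, 251.0, 13.0], [459.0, 285.0, 55.0]] sphere [435.6 259.   23.9] 23.8
```

Tomato and garlic A are in the box, and garlic B is still in place. Lowering to it.

arm_command([
  [[0, 0, 0.16], 0],
  [[0, 0, 0.16], 0],
  [[0, 0, 0.16], 0],
  [[0, 0, 0.16], 0],
  [[0, 0, 0.1], 0],
])

```text
t: 17.35
eef_pos: [437.9, 254.6, 27.5]
tcp_rot: [-3.14, 0.001, 1.569]
ft_force: [0.5, -0.0, 0.5]
opening: 0.999
grip_force: 0.0
```

arm_command([
  [[0, 0, 0.056], 0],
  [[0, 0, 0], 0],
  [[0, 0, 0], 0],
  [[0, 0, 0], 0],
  [[0, 0, 0], 0],
])

```text
t: 17.85
eef_pos: [438.7, 256.2, 16.6]
tcp_rot: [3.14, -0.001, 1.57]
ft_force: [0.0, 0.4, 0.4]
opening: 1.001
grip_force: 0.0
```

arm_command([
  [[0, 0, 0], 0],
  [[0, 0, 0], 0],
  [[0, 0, 0], 0],
  [[0, 0, 0], 0],
  [[0, 0, 0], 0],
], claw=0)

```text
t: 18.35
eef_pos: [438.1, 256.3, 15.6]
tcp_rot: [-3.142, 0.0, 1.571]
ft_force: [0.3, -0.5, -0.7]
opening: 0.635
grip_force: 0.0
```

arm_command([
  [[0, 0, 0], 0],
  [[0, 0, -0.04], 0],
  [[0, 0, -0.16], 0],
  [[0, 0, -0.16], 0],
  [[0, 0, -0.16], 0],
])

```text
t: 18.85
eef_pos: [437.8, 256.1, 147.7]
tcp_rot: [-3.141, 0.0, 1.571]
ft_force: [0.2, 0.3, -0.0]
opening: 0.578
grip_force: 30.0
```

arm_command([
  [[-0.147, 0.033, 0], 0],
  [[-0.147, 0.033, 0], 0],
  [[-0.147, 0.033, 0], 0],
  [[-0.147, 0.033, 0], 0],
  [[-0.147, 0.033, 0], 0],
])

```text
t: 19.35
eef_pos: [479.4, 71.0, 146.4]
tcp_rot: [3.141, 0.0, 1.571]
ft_force: [0.7, 0.6, -0.1]
opening: 0.577
grip_force: 30.0
```

arm_command([
  [[-0.147, 0.033, 0], 0],
  [[-0.147, 0.033, 0], 0],
  [[-0.147, 0.033, 0], 0],
  [[-0.147, 0.033, 0], 0],
  [[-0.147, 0.033, 0], 0],
])

```text
t: 19.85
eef_pos: [520.6, -112.8, 146.4]
tcp_rot: [3.141, 0.0, 1.571]
ft_force: [0.3, 1.0, -0.0]
opening: 0.579
grip_force: 30.0
```

arm_command([
  [[-0.147, 0.033, 0], 0],
  [[0, 0, 0], 0],
  [[0, 0, 0.16], 0],
  [[0, 0, 0.16], 0],
  [[0, 0, 0.16], 0],
])

```text
t: 20.35
eef_pos: [528.8, -147.5, 25.2]
tcp_rot: [3.141, 0.0, 1.571]
ft_force: [0.8, -0.3, -0.1]
opening: 0.575
grip_force: 30.0
```

arm_command([
  [[0, 0, 0], 0],
  [[0, 0, 0], 0],
  [[0, 0, 0], 0],
  [[0, 0, 0], 0],
  [[0, 0, 0], 0],
], claw=0.75)

```text
t: 20.85
eef_pos: [529.5, -148.2, 27.1]
tcp_rot: [3.139, 0.001, 1.571]
ft_force: [-0.4, 0.9, 0.1]
opening: 0.747
grip_force: 0.0
```

arm_command([
  [[0, 0, -0.16], 0],
  [[0, 0, -0.16], 0],
  [[0, 0, -0.16], 0],
  [[0, 0, -0.16], 0],
  [[0, 0, -0.12], 0],
])

```text
t: 21.35
eef_pos: [529.0, -148.1, 219.1]
tcp_rot: [3.139, 0.001, 1.571]
ft_force: [1.0, 0.6, -0.2]
opening: 0.75
grip_force: 0.0
```

```bash
python3 - <<'E'
from h import *
def fit(w,tag):
    for nm,(a,b) in {'fix':((405,346),(545,346)),'l1':((565,333),(640,236)),'l2':((645,205),(647,115)),'l3':((641,92),(604,28))}.items():
        a,b=np.array(a,float),np.array(b,float);u=(b-a)/np.linalg.norm(b-a);n=np.array([-u[1],u[0]])
        q=w[(w[...,2]>71)&(w[...,2]<82)][:,:2]-a
        q=q[(q@u>0)&(q@u<np.linalg.norm(b-a))&(abs(q@n)<14)]
        if len(q)<20: print(tag,nm,len(q));continue
        (vx,vy,x0,y0)=cv2.fitLine((q+a).astype(np.float32),cv2.DIST_HUBER,0,.01,.01).ravel()
        if vx*u[0]+vy*u[1]<0: vx,vy=-vx,-vy
        print(tag,nm,len(q),'dir deg',np.degrees(np.arctan2(vy,vx)).round(1),'pt',x0.round(1),y0.round(1))
for f in ['top0.npz','side0.npz','w1.npz']: fit(np.load(f)['w'],f)
p,d,K,T=look('top');w=cloud(d,K,T)
things(w,p,(('gA',(610,-133),34),('tom',(521,-81),36),('gB',(529,-148),34)))
z=np.load('top0.npz')['w']; m=(z[...,2]>90)&(z[...,0]>600)&(z[...,1]>-60)&(z[...,1]<450)&(z[...,2]<260)
n,l,st,c=cv2.connectedComponentsWithStats(m.astype(np.uint8))
for i in range(1,n):
    if st[i,4]>60: q=z[l==i];print('tall',np.percentile(q,[2,98],0).round().tolist())
E
```

```text
top0.npz fix 157 dir deg -0.5 pt 474.9 342.5
top0.npz l1 135 dir deg -55.4 pt 599.5 284.7
top0.npz l2 100 dir deg -86.0 pt 645.5 159.3
top0.npz l3 77 dir deg -121.6 pt 621.9 59.6
side0.npz fix 94 dir deg -0.1 pt 472.5 345.0
side0.npz l1 91 dir deg -55.6 pt 600.6 284.4
side0.npz l2 61 dir deg -87.8 pt 645.2 160.6
side0.npz l3 47 dir deg -119.4 pt 619.8 58.9
w1.npz fix 0
w1.npz l1 765 dir deg -55.1 pt 617.4 262.3
w1.npz l2 776 dir deg -87.0 pt 646.4 162.1
w1.npz l3 352 dir deg -122.0 pt 625.6 67.4
gA 201 ext [[581.0, -143.0, 23.0], [633.0, -103.0, 61.0]] sphere [ 607.5 -130.4   28.2] 26.2
tom 405 ext [[488.0, -110.0, 32.0], [548.0, -51.0, 62.0]] sphere [517.8 -82.   30.9] 30.8
gB few 2
tall [[784.0, -50.0, 118.0], [975.0, 432.0, 248.0]]
tall [[782.0, 147.0, 95.0], [863.0, 227.0, 118.0]]
```

arm_command([
  [[0.139, 0.079, 0], 0],
  [[0.139, 0.079, 0], 0],
  [[0.139, 0.079, 0], 0],
  [[0.139, 0.079, 0], 0],
  [[0.139, 0.079, 0], 0],
], claw=0)

```text
t: 21.9
eef_pos: [628.1, 27.3, 216.3]
tcp_rot: [3.141, 0.0, 1.571]
ft_force: [0.0, -0.7, 0.9]
opening: 0.389
grip_force: 0.0
```

arm_command([
  [[0, 0, 0], -0.0465],
  [[0, 0, 0], -0.0465],
  [[0, 0, 0], -0.0465],
  [[0, 0, 0], -0.0465],
  [[0, 0, 0], -0.0465],
])

```text
t: 22.4
eef_pos: [627.5, 25.8, 216.1]
tcp_rot: [3.141, 0.0, 2.307]
ft_force: [0.2, 0.3, -0.0]
opening: 0.011
grip_force: 0.0
```

arm_command([
  [[0, 0, 0], -0.0465],
  [[0, 0, 0], -0.0465],
  [[0, 0, 0], 0],
  [[0, 0, 0], 0],
  [[0, 0, 0], 0],
])

```text
t: 22.9
eef_pos: [627.6, 25.7, 215.8]
tcp_rot: [3.142, 0.0, 2.59]
ft_force: [-0.0, -0.1, 0.7]
opening: 0.003
grip_force: 0.0
```

```bash
cat >> h.py <<'E'
def totool(target):
    s=state();e=np.array(s['eef_pos']);y=s['tcp_rot'][2];D=np.array(target)-e
    print('tcp',e.round(1),'yaw',np.degrees(y).round(1),'shift tool norm',((np.array([D[0]*np.cos(y)+D[1]*np.sin(y),D[0]*np.sin(y)-D[1]*np.cos(y),-D[2]]))/250).round(3))
def inleaf(h,th,fold):
    s=state();e=np.array(s['eef_pos'])[:2]-h;t=np.radians(th);d=np.array([np.cos(t),np.sin(t)]);n=np.array([-d[1],d[0]])
    return 'r',(e@d).round(1),'o',(e@n).round(1)
def arc(r,o,deg,n):
    D=np.radians(deg/n);print('row',((o*(1-np.cos(D))+r*np.sin(D))/250).round(4),((r*(1-np.cos(D))-o*np.sin(D))/250).round(4),'turn',(deg/n/180).round(4) if hasattr(deg/n/180,'round') else round(deg/n/180,4),'x',n)
E
python3 - <<'E'
from h import *
totool((628.2,26.4,30)); arc(75,19,150,25)
p,d,K,T=look('top','t4.png');w=cloud(d,K,T)
things(w,p,(('gA',(610,-133),34),('tom',(521,-81),36),('gB',(529,-148),34)))
E
```

```text
tcp [627.6  25.7 215.8] yaw 148.4 shift tool norm [-0.001  0.003  0.743]
row 0.0318 -0.0063 turn 0.0333 x 25
gA 311 ext [[580.0, -157.0, 25.0], [632.0, -105.0, 60.0]] sphere [ 607.5 -130.4   28. ] 26.1
tom few 39
gB 314 ext [[498.0, -173.0, 22.0], [551.0, -120.0, 61.0]] sphere [ 523.9 -146.9   28.4] 26.2
```

arm_command([
  [[0, 0, 0.16], 0],
  [[0, 0, 0.16], 0],
  [[0, 0, 0.16], 0],
  [[0, 0, 0.16], 0],
  [[0, 0, 0.1], 0],
])

```text
t: 23.45
eef_pos: [626.6, 25.8, 27.8]
tcp_rot: [-3.14, -0.002, 2.591]
ft_force: [-0.0, -0.1, 1.0]
opening: 0.002
grip_force: 0.0
```

arm_command([
  [[0, 0, 0], 0],
  [[0.018, 0, 0], 0],
  [[0.018, 0, 0], 0],
  [[0, 0, 0], 0],
  [[0, 0, 0], 0],
])

```text
t: 23.95
eef_pos: [620.4, 30.6, 31.9]
tcp_rot: [3.141, 0.002, 2.593]
ft_force: [-0.9, -0.1, -0.3]
opening: 0.007
grip_force: 0.0
```

arm_command([
  [[0.0318, -0.0063, 0], 0.0333],
  [[0.0318, -0.0063, 0], 0.0333],
  [[0.0318, -0.0063, 0], 0.0333],
  [[0.0318, -0.0063, 0], 0.0333],
  [[0.0318, -0.0063, 0], 0.0333],
])

```text
t: 24.45
eef_pos: [586.2, 51.8, 31.4]
tcp_rot: [3.14, 0.001, 2.066]
ft_force: [1.6, -0.6, 0.2]
opening: 0.005
grip_force: 0.5
```

```bash
python3 - <<'E'
from h import *
s=state();print(np.array(s['eef_pos']).round(1),np.degrees(s['tcp_rot'][2]).round(1),np.array(s['ft_force']).round(1))
print(inleaf(np.array([643.5,105]),np.degrees(s['tcp_rot'][2])+90,0))
E
```

```text
[586.2  51.8  31.4] 118.4 [ 1.6 -0.6  0.2]
('r', np.float64(75.7), 'o', np.float64(19.7))
```

arm_command([
  [[0.0318, -0.0063, 0], 0.0333],
  [[0.0318, -0.0063, 0], 0.0333],
  [[0.0318, -0.0063, 0], 0.0333],
  [[0.0318, -0.0063, 0], 0.0333],
  [[0.0318, -0.0063, 0], 0.0333],
])

```text
t: 24.95
eef_pos: [567.3, 87.4, 31.3]
tcp_rot: [3.141, 0.0, 1.543]
ft_force: [-0.8, 0.2, -0.1]
opening: 0.006
grip_force: 0.5
```

arm_command([
  [[0.0318, -0.0063, 0], 0.0333],
  [[0.0318, -0.0063, 0], 0.0333],
  [[0.0318, -0.0063, 0], 0.0333],
  [[0.0318, -0.0063, 0], 0.0333],
  [[0.0318, -0.0063, 0], 0.0333],
])

```text
t: 25.45
eef_pos: [568.8, 127.6, 31.2]
tcp_rot: [3.141, -0.0, 1.02]
ft_force: [-0.8, -0.7, 0.3]
opening: 0.006
grip_force: 0.6
```

arm_command([
  [[0.0318, -0.0063, 0], 0.0333],
  [[0.0318, -0.0063, 0], 0.0333],
  [[0.0318, -0.0063, 0], 0.0333],
  [[0.0318, -0.0063, 0], 0.0333],
  [[0.0318, -0.0063, 0], 0.0333],
])

```text
t: 25.95
eef_pos: [590.2, 161.6, 31.2]
tcp_rot: [3.142, -0.0, 0.497]
ft_force: [-1.4, 0.3, -0.6]
opening: 0.008
grip_force: 0.6
```

arm_command([
  [[0.0318, -0.0063, 0], 0.0333],
  [[0.0318, -0.0063, 0], 0.0333],
  [[0.0318, -0.0063, 0], 0.0333],
  [[0, 0, 0], 0],
  [[0, 0, 0], 0],
])

```text
t: 26.45
eef_pos: [610.2, 174.7, 30.9]
tcp_rot: [3.141, -0.0, 0.19]
ft_force: [-0.1, 0.0, 0.1]
opening: 0.004
grip_force: 0.0
```

```bash
cat >> h.py <<'E'
def fit(w,segs,zlo=71,wd=14):
    for nm,(a,b) in segs.items():
        a,b=np.array(a,float),np.array(b,float);u=(b-a)/np.linalg.norm(b-a);n=np.array([-u[1],u[0]])
        q=w[(w[...,2]>zlo)&(w[...,2]<82)][:,:2]-a
        q=q[(q@u>0)&(q@u<np.linalg.norm(b-a))&(abs(q@n)<wd)]
        if len(q)<20: print(nm,len(q));continue
        (vx,vy,x0,y0)=cv2.fitLine((q+a).astype(np.float32),cv2.DIST_HUBER,0,.01,.01).ravel()
        if vx*u[0]+vy*u[1]<0: vx,vy=-vx,-vy
        print(nm,len(q),'dir',np.degrees(np.arctan2(vy,vx)).round(1),'pt',x0.round(1),y0.round(1))
E
python3 - <<'E'
from h import *
s=state();print(np.array(s['eef_pos']).round(1),np.degrees(s['tcp_rot'][2]).round(1),np.array(s['ft_force']).round(1))
print(inleaf(np.array([643.5,105]),np.degrees(s['tcp_rot'][2])+90,0))
p,d,K,T=look('top','t5.png');w=cloud(d,K,T)
fit(w,{'fix':((405,346),(545,346)),'l1':((565,333),(640,236)),'l2':((645,205),(647,115))})
cv2.imwrite('pics/c5.png',cv2.resize(p[120:260,190:420],None,fx=3,fy=3)[:,:,::-1])
E
```

```text
[610.2 174.7  30.9] 10.9 [-0.1  0.   0.1]
('r', np.float64(74.7), 'o', np.float64(19.5))
fix 19
l1 75 dir -54.6 pt 587.0 303.8
l2 0
```

View pics/c5.png

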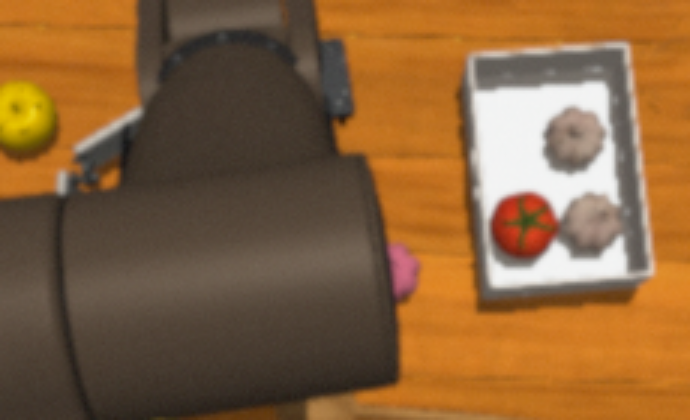

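arm_command([
  [[0.0158, -0.0036, 0], 0.0167],
  [[0.0158, -0.0036, 0], 0.0167],
  [[0.0158, -0.0036, 0], 0.0167],
  [[0, 0, 0], 0],
  [[0, 0, 0], 0],
])

```text
t: 27.0
eef_pos: [621.4, 178.8, 30.7]
tcp_rot: [3.141, -0.0, 0.032]
ft_force: [0.2, 0.0, -0.2]
opening: 0.006
grip_force: 0.2
```

arm_command([
  [[0.008, 0, 0], 0],
  [[0, 0, 0], 0],
  [[0.008, 0, 0], 0],
  [[0, 0, 0], 0],
  [[0, 0, 0], 0],
])

```text
t: 27.5
eef_pos: [624.3, 179.4, 30.5]
tcp_rot: [-3.142, 0.003, 0.032]
ft_force: [-7.3, 3.7, 2.9]
opening: 0.003
grip_force: 3.2
```

arm_command([
  [[-0.08, 0, 0], 0],
  [[-0.08, 0, 0], 0],
  [[0, 0, -0.18], 0],
  [[0, 0, -0.18], 0],
  [[0, 0, -0.18], 0],
])

```text
t: 28.0
eef_pos: [585.3, 177.8, 167.3]
tcp_rot: [3.141, 0.0, 0.031]
ft_force: [-0.5, 0.6, -0.6]
opening: 0.003
grip_force: 0.0
```

arm_command([
  [[0, 0, -0.1], 0],
  [[0, 0, 0], -0.0476],
  [[0, 0, 0], -0.0476],
  [[0, 0, 0], -0.0476],
  [[0, 0, 0], -0.0476],
])

```text
t: 28.5
eef_pos: [585.6, 177.8, 190.8]
tcp_rot: [3.141, -0.001, 0.636]
ft_force: [-1.0, 0.3, 0.1]
opening: 0.004
grip_force: 0.0
```

arm_command([
  [[0, 0, 0], -0.0476],
  [[0, 0, 0], -0.0476],
  [[0, 0, 0], -0.0476],
  [[0, 0, 0], -0.0476],
  [[0, 0, 0], -0.0476],
])

```text
t: 29.0
eef_pos: [585.6, 177.8, 190.7]
tcp_rot: [3.141, 0.0, 1.383]
ft_force: [-0.4, -0.1, 0.2]
opening: 0.003
grip_force: 0.0
```

arm_command([
  [[0, 0, 0], -0.0476],
  [[0, 0, 0], -0.0476],
  [[0, 0, 0], -0.0476],
  [[0, 0, 0], -0.0476],
  [[0, 0, 0], -0.0476],
])

```text
t: 29.5
eef_pos: [585.6, 177.8, 190.7]
tcp_rot: [3.141, 0.0, 2.131]
ft_force: [-1.5, 0.1, -0.3]
opening: 0.008
grip_force: 0.0
```

arm_command([
  [[0, 0, 0], -0.0476],
  [[0, 0, 0], -0.0476],
  [[0, 0, 0], -0.0476],
  [[0, 0, 0], -0.0476],
  [[0, 0, 0], -0.0476],
])

```text
t: 30.0
eef_pos: [585.6, 177.8, 190.7]
tcp_rot: [3.142, 0.0, 2.879]
ft_force: [0.3, -0.2, -0.5]
opening: 0.004
grip_force: 0.0
```

arm_command([
  [[0, 0, 0], -0.0476],
  [[0, 0, 0], -0.0476],
  [[0, 0, 0], -0.008],
  [[0, 0, 0], 0],
  [[0, 0, 0], 0],
])

```text
t: 30.5
eef_pos: [585.6, 177.9, 190.7]
tcp_rot: [-3.142, 0.0, -3.091]
ft_force: [0.2, 0.4, 0.5]
opening: 0.005
grip_force: 0.0
```

```bash
python3 - <<'E'
from h import *
totool((669.3,122.4,150));arc(100,24,150,25)
p,d,K,T=look('wrist','w5.png');w=cloud(d,K,T);np.savez('w5.npz',p=p,w=w)
p,d,K,T=look('side','s5.png');w=cloud(d,K,T);np.savez('s5.npz',p=p,w=w)
fit(w,{'fix':((405,346),(545,346)),'l1':((565,333),(640,236)),'l2':((645,205),(647,115)),'l3':((634,200),(634,115))},wd=8)
cv2.imwrite('pics/w5s5.png',np.hstack([cv2.resize(np.load('w5.npz')['p'],(400,250)),cv2.resize(p[150:275,190:390],(400,250))])[:,:,::-1])
E
```

```text
tcp [585.6 177.9 190.7] yaw -177.1 shift tool norm [-0.323 -0.239  0.163]
row 0.0423 -0.0078 turn 0.0333 x 25
fix 93 dir -0.1 pt 473.9 345.0
l1 78 dir -54.1 pt 597.6 289.2
l2 0
l3 0
```

View pics/w5s5.png

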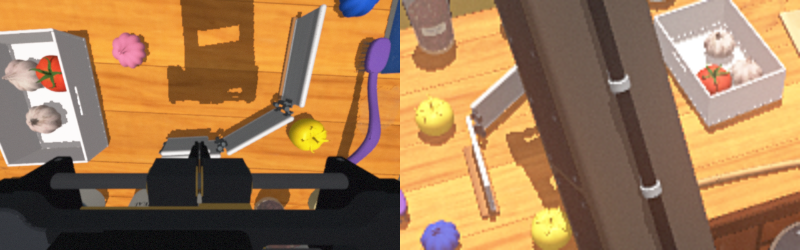

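arm_command([
  [[-0.11, -0.08, 0], 0],
  [[-0.11, -0.08, 0], 0],
  [[-0.103, -0.079, 0], 0],
  [[0, 0, 0], 0],
  [[0, 0, 0], 0],
])

```text
t: 31.1
eef_pos: [669.4, 122.2, 190.1]
tcp_rot: [3.142, -0.001, -3.09]
ft_force: [0.7, 0.1, -0.0]
opening: 0.004
grip_force: 0.0
```

```bash
python3 - <<'E'
from h import *
totool((669.3,122.4,30))
p,d,K,T=look('wrist','w6.png');w=cloud(d,K,T);np.savez('w6.npz',p=p,w=w)
fit(w,{'l1':((565,333),(640,236)),'l2':((645,205),(647,115)),'l3':((634,200),(634,115))},wd=8)
p,d,K,T=look('top','t6.png');w=cloud(d,K,T)
fit(w,{'l1':((565,333),(640,236)),'l2':((645,205),(647,115)),'l3':((634,200),(634,115))},wd=8)
E
```

```text
tcp [669.4 122.2 190.1] yaw -177.0 shift tool norm [0.    0.001 0.64 ]
l1 1159 dir -55.0 pt 603.2 285.7
l2 1154 dir -89.1 pt 646.4 160.4
l3 290 dir -86.8 pt 639.4 172.5
l1 119 dir -54.8 pt 597.8 287.9
l2 0
l3 0
```

View pics/w6.png

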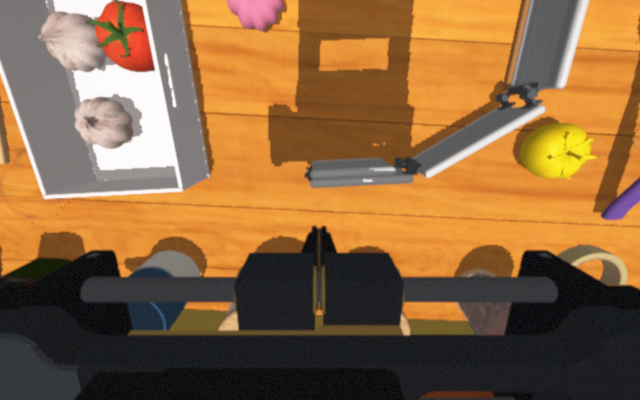

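Leaf 3 lies flat on leaf 2: two parallel edges at (360,175). Leaf 2 comes next.

arm_command([
  [[0, 0, 0.16], 0],
  [[0, 0, 0.16], 0],
  [[0, 0, 0.16], 0],
  [[0, 0, 0.16], 0],
  [[0, 0, 0], 0],
])

```text
t: 31.7
eef_pos: [667.4, 123.0, 27.3]
tcp_rot: [-3.141, -0.005, -3.088]
ft_force: [1.1, 0.1, -0.2]
opening: 0.006
grip_force: 0.4
```

arm_command([
  [[0.015, 0, 0], 0],
  [[0.015, 0, 0], 0],
  [[0, 0, 0], 0],
  [[0.0423, -0.0078, 0], 0.0333],
  [[0.0423, -0.0078, 0], 0.0333],
])

```text
t: 32.2
eef_pos: [641.3, 118.5, 32.1]
tcp_rot: [3.141, 0.003, 2.982]
ft_force: [4.0, 1.4, 0.2]
opening: 0.006
grip_force: 1.4
```

arm_command([
  [[0.0423, -0.0078, 0], 0.0333],
  [[0.0423, -0.0078, 0], 0.0333],
  [[0.0423, -0.0078, 0], 0.0333],
  [[0.0423, -0.0078, 0], 0.0333],
  [[0.0423, -0.0078, 0], 0.0333],
])

```text
t: 32.7
eef_pos: [588.9, 128.0, 32.1]
tcp_rot: [3.14, 0.002, 2.458]
ft_force: [3.7, -0.4, -0.4]
opening: 0.006
grip_force: 1.4
```

arm_command([
  [[0.0423, -0.0078, 0], 0.0333],
  [[0.0423, -0.0078, 0], 0.0333],
  [[0.0423, -0.0078, 0], 0.0333],
  [[0.0423, -0.0078, 0], 0.0333],
  [[0.0423, -0.0078, 0], 0.0333],
])

```text
t: 33.2
eef_pos: [548.1, 162.5, 32.0]
tcp_rot: [3.14, 0.001, 1.935]
ft_force: [2.2, -2.6, 0.7]
opening: 0.002
grip_force: 1.3
```

arm_command([
  [[0.0423, -0.0078, 0], 0.0333],
  [[0.0423, -0.0078, 0], 0.0333],
  [[0.0423, -0.0078, 0], 0.0333],
  [[0.0423, -0.0078, 0], 0.0333],
  [[0.0423, -0.0078, 0], 0.0333],
])

```text
t: 33.7
eef_pos: [529.6, 212.7, 31.8]
tcp_rot: [-3.142, 0.0, 1.413]
ft_force: [-1.0, -3.4, 1.3]
opening: 0.005
grip_force: 1.3
```

```bash
python3 - <<'E'
from h import *
s=state();print(np.array(s['eef_pos']).round(1),np.degrees(s['tcp_rot'][2]).round(1),np.array(s['ft_force']).round(1))
print(inleaf(np.array([632.3,220.4]),np.degrees(s['tcp_rot'][2])+90,0))
p,d,K,T=look('side');w=cloud(d,K,T)
fit(w,{'l1':((565,333),(640,236)),'l1b':((565,333),(610,275))},wd=10)
E
```

```text
[529.6 212.7  31.8] 80.9 [-1.  -3.4  1.3]
('r', np.float64(100.2), 'o', np.float64(23.8))
l1 32 dir -50.3 pt 580.3 314.2
l1b 32 dir -50.3 pt 580.3 314.2
```

arm_command([
  [[0.0423, -0.0078, 0], 0.0333],
  [[0.0423, -0.0078, 0], 0.0333],
  [[0.0423, -0.0078, 0], 0.0333],
  [[0.0423, -0.0078, 0], 0.0333],
  [[0.0423, -0.0078, 0], 0.0333],
])

```text
t: 34.25
eef_pos: [538.9, 264.8, 31.3]
tcp_rot: [-3.141, 0.001, 0.892]
ft_force: [-2.7, -1.0, 0.4]
opening: 0.004
grip_force: 1.4
```

arm_command([
  [[0.0423, -0.0078, 0], 0.0333],
  [[0.0211, -0.0044, 0], 0.0167],
  [[0.0211, -0.0044, 0], 0.0167],
  [[0, 0, 0], 0],
  [[0, 0, 0], 0],
])

```text
t: 34.75
eef_pos: [551.1, 283.0, 31.2]
tcp_rot: [3.141, -0.001, 0.687]
ft_force: [-0.4, 0.3, -0.1]
opening: 0.003
grip_force: 0.0
```

arm_command([
  [[0.0141, -0.003, 0], 0.0111],
  [[0.0141, -0.003, 0], 0.0111],
  [[0, 0, 0], 0],
  [[0, 0, 0], 0],
  [[0, 0, 0], 0],
])

```text
t: 35.25
eef_pos: [555.7, 288.5, 30.8]
tcp_rot: [3.141, -0.0, 0.616]
ft_force: [-1.2, 0.4, 0.3]
opening: 0.003
grip_force: 0.3
```

```bash
python3 - <<'E'
from h import *
s=state();print(np.array(s['eef_pos']).round(1),np.degrees(s['tcp_rot'][2]).round(1),np.array(s['ft_force']).round(1))
print(inleaf(np.array([632.3,220.4]),np.degrees(s['tcp_rot'][2])+90,0))
E
```

```text
[555.7 288.5  30.8] 35.3 [-1.2  0.4  0.3]
('r', np.float64(99.8), 'o', np.float64(23.2))
```

arm_command([
  [[0.008, 0, 0], 0],
  [[0, 0, 0], 0],
  [[0.008, 0, 0], 0],
  [[0, 0, 0], 0],
  [[0, 0, 0], 0],
])

```text
t: 35.75
eef_pos: [557.9, 290.5, 30.5]
tcp_rot: [-3.141, 0.003, 0.615]
ft_force: [-6.2, -4.5, 2.9]
opening: 0.01
grip_force: 3.9
```

arm_command([
  [[0.008, 0, 0], 0],
  [[0, 0, 0], 0],
  [[0, 0, 0], 0],
  [[0, 0, 0], 0],
  [[0, 0, 0], 0],
])

```text
t: 36.25
eef_pos: [558.0, 290.6, 30.4]
tcp_rot: [-3.141, 0.007, 0.615]
ft_force: [-13.7, -10.2, 9.9]
opening: 0.002
grip_force: 8.8
```

arm_command([
  [[-0.08, 0, 0], 0],
  [[-0.08, 0, 0], 0],
  [[0, 0, -0.18], 0],
  [[0, 0, -0.18], 0],
  [[0, 0, -0.18], 0],
])

```text
t: 36.75
eef_pos: [528.0, 269.0, 167.3]
tcp_rot: [3.141, -0.0, 0.614]
ft_force: [-0.3, 1.1, 0.1]
opening: 0.007
grip_force: 0.0
```

arm_command([
  [[0, 0, -0.1], 0],
  [[0, 0, 0], -0.0476],
  [[0, 0, 0], -0.0476],
  [[0, 0, 0], -0.0476],
  [[0, 0, 0], -0.0476],
])

```text
t: 37.25
eef_pos: [528.2, 269.2, 190.8]
tcp_rot: [3.141, -0.001, 1.219]
ft_force: [0.3, -0.6, 0.7]
opening: 0.002
grip_force: 0.0
```

arm_command([
  [[0, 0, 0], -0.0476],
  [[0, 0, 0], -0.0476],
  [[0, 0, 0], -0.0476],
  [[0, 0, 0], -0.0476],
  [[0, 0, 0], -0.0476],
])

```text
t: 37.75
eef_pos: [528.2, 269.2, 190.7]
tcp_rot: [3.141, 0.0, 1.967]
ft_force: [0.4, -1.2, -0.3]
opening: 0.005
grip_force: 0.0
```

arm_command([
  [[0, 0, 0], -0.0476],
  [[0, 0, 0], -0.0476],
  [[0, 0, 0], -0.0476],
  [[0, 0, 0], -0.0476],
  [[0, 0, 0], -0.0476],
])

```text
t: 38.25
eef_pos: [528.2, 269.2, 190.7]
tcp_rot: [3.141, 0.001, 2.714]
ft_force: [-0.6, -0.2, -0.4]
opening: 0.003
grip_force: 0.0
```

arm_command([
  [[0, 0, 0], -0.0476],
  [[0, 0, 0], -0.0476],
  [[0, 0, 0], -0.0476],
  [[0, 0, 0], -0.0476],
  [[0, 0, 0], -0.0476],
])

```text
t: 38.75
eef_pos: [528.2, 269.3, 190.7]
tcp_rot: [-3.142, 0.001, -2.821]
ft_force: [0.2, -0.0, 0.0]
opening: 0.005
grip_force: 0.0
```

arm_command([
  [[0, 0, 0], -0.0476],
  [[0, 0, 0], -0.0476],
  [[0, 0, 0], 0],
  [[0, 0, 0], 0],
  [[0, 0, 0], 0],
])

```text
t: 39.25
eef_pos: [527.9, 269.1, 190.6]
tcp_rot: [-3.141, 0.0, -2.532]
ft_force: [-0.5, 0.6, -0.6]
opening: 0.004
grip_force: 0.0
```

```bash
python3 - <<'E'
from h import *
totool((644.1,259.4,190))
E
```

```text
tcp [527.9 269.1 190.6] yaw -145.1 shift tool norm [-0.359 -0.298  0.002]
```

arm_command([
  [[-0.12, -0.1, 0], 0],
  [[-0.12, -0.1, 0], 0],
  [[-0.119, -0.098, 0], 0],
  [[0, 0, 0], 0],
  [[0, 0, 0], 0],
])

```text
t: 39.75
eef_pos: [644.2, 259.5, 189.8]
tcp_rot: [3.141, -0.001, -2.531]
ft_force: [-0.5, 0.5, -0.0]
opening: 0.007
grip_force: 0.0
```

```bash
python3 - <<'E'
from h import *
totool((644.1,259.4,30)); arc(110,29,126,21)
p,d,K,T=look('wrist','w7.png');w=cloud(d,K,T);np.savez('w7.npz',p=p,w=w)
fit(w,{'l1':((565,333),(640,236)),'fix':((405,346),(545,346))},wd=6)
fit(w,{'l23':((553,306),(600,238))},wd=14)
E
```

```text
tcp [644.2 259.5 189.8] yaw -145.0 shift tool norm [ 0.001 -0.     0.639]
row 0.0466 -0.0097 turn 0.0333 x 21
l1 1076 dir -53.7 pt 605.5 282.1
fix 1581 dir -0.0 pt 471.3 344.3
l23 516 dir -55.1 pt 586.3 276.8
```

View pics/w7.png

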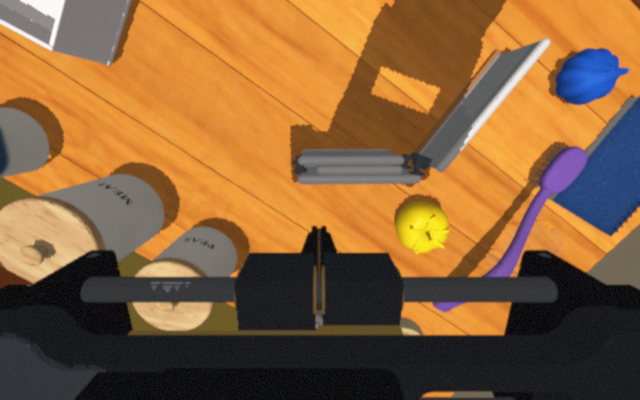

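Leaves 2 and 3 lie flat on leaf 1: parallel edges at (355,165). Leaf 1 is next.

arm_command([
  [[0, 0, 0.16], 0],
  [[0, 0, 0.16], 0],
  [[0, 0, 0.16], 0],
  [[0, 0, 0.16], 0],
  [[0, 0, 0], 0],
])

```text
t: 40.3
eef_pos: [641.3, 259.6, 26.4]
tcp_rot: [3.139, -0.006, -2.529]
ft_force: [-0.3, 0.8, -0.7]
opening: 0.003
grip_force: 0.0
```

arm_command([
  [[0.015, 0, 0], 0],
  [[0.015, 0, 0], 0],
  [[0, 0, 0], 0],
  [[0.0466, -0.0097, 0], 0.0333],
  [[0.0466, -0.0097, 0], 0.0333],
])

```text
t: 40.8
eef_pos: [622.5, 240.2, 34.0]
tcp_rot: [-3.141, 0.007, -2.742]
ft_force: [6.4, 6.9, -2.2]
opening: 0.003
grip_force: 4.1
```

arm_command([
  [[0.0466, -0.0097, 0], 0.0333],
  [[0.0466, -0.0097, 0], 0.0333],
  [[0.0466, -0.0097, 0], 0.0333],
  [[0.0466, -0.0097, 0], 0.0333],
  [[0.0466, -0.0097, 0], 0.0333],
])

```text
t: 41.3
eef_pos: [569.0, 216.9, 34.3]
tcp_rot: [3.138, 0.008, 3.018]
ft_force: [7.9, 4.4, -1.3]
opening: -0.0
grip_force: 3.9
```

arm_command([
  [[0.0466, -0.0097, 0], 0.0333],
  [[0.0466, -0.0097, 0], 0.0333],
  [[0.0466, -0.0097, 0], 0.0333],
  [[0.0466, -0.0097, 0], 0.0333],
  [[0.0466, -0.0097, 0], 0.0333],
])

```text
t: 41.8
eef_pos: [510.8, 223.9, 34.2]
tcp_rot: [3.134, 0.006, 2.494]
ft_force: [9.4, -0.1, -0.6]
opening: 0.002
grip_force: 3.8
```

arm_command([
  [[0.0466, -0.0097, 0], 0.0333],
  [[0.0466, -0.0097, 0], 0.0333],
  [[0.0466, -0.0097, 0], 0.0333],
  [[0.0466, -0.0097, 0], 0.0333],
  [[0.0466, -0.0097, 0], 0.0333],
])

```text
t: 42.3
eef_pos: [463.3, 259.3, 34.0]
tcp_rot: [3.134, 0.001, 1.972]
ft_force: [7.3, -4.5, 2.2]
opening: 0.003
grip_force: 3.7
```

```bash
python3 - <<'E'
from h import *
s=state();print(np.array(s['eef_pos']).round(1),np.degrees(s['tcp_rot'][2]).round(1),np.array(s['ft_force']).round(1))
print(inleaf(np.array([551.5,329]),np.degrees(s['tcp_rot'][2])+90,0))
E
```

```text
[463.3 259.3  34. ] 113.0 [ 7.3 -4.5  2.2]
('r', np.float64(108.4), 'o', np.float64(29.8))
```

arm_command([
  [[0.0466, -0.0097, 0], 0.0333],
  [[0.0466, -0.0097, 0], 0.0333],
  [[0.0466, -0.0097, 0], 0.0333],
  [[0, 0, 0], 0],
  [[0, 0, 0], 0],
])

```text
t: 42.8
eef_pos: [444.4, 290.1, 32.4]
tcp_rot: [3.139, -0.001, 1.666]
ft_force: [-0.2, 0.4, 0.1]
opening: 0.004
grip_force: 0.0
```

arm_command([
  [[0.0232, -0.0054, 0], 0.0167],
  [[0.0155, -0.004, 0], 0.0111],
  [[0, 0, 0], 0],
  [[0, 0, 0], 0],
  [[0, 0, 0], 0],
])

```text
t: 43.3
eef_pos: [441.1, 299.1, 31.0]
tcp_rot: [3.141, -0.0, 1.576]
ft_force: [0.6, -1.7, 1.5]
opening: 0.006
grip_force: 1.2
```

arm_command([
  [[0.008, 0, 0], 0],
  [[0, 0, 0], 0],
  [[0.008, 0, 0], 0],
  [[0, 0, 0], 0],
  [[0, 0, 0], 0],
])

```text
t: 43.8
eef_pos: [440.7, 300.7, 30.9]
tcp_rot: [-3.14, 0.003, 1.576]
ft_force: [2.5, -25.5, 10.4]
opening: 0.002
grip_force: 12.9
```

arm_command([
  [[-0.08, 0, 0], 0],
  [[-0.08, 0, 0], 0],
  [[0, 0, -0.18], 0],
  [[0, 0, -0.18], 0],
  [[0, 0, -0.18], 0],
], claw=0)

```text
t: 44.3
eef_pos: [440.9, 263.1, 167.2]
tcp_rot: [-3.141, 0.0, 1.575]
ft_force: [0.6, 0.5, 0.5]
opening: 0.008
grip_force: 0.0
```

arm_command([
  [[0, 0, -0.1], 0],
  [[0, 0, -0.1], 0],
  [[-0.17, 0.04, 0], 0],
  [[-0.17, 0.04, 0], 0],
  [[-0.17, 0.04, 0], 0],
], claw=0.5)

```text
t: 44.8
eef_pos: [471.7, 134.8, 215.9]
tcp_rot: [3.141, -0.0, 1.577]
ft_force: [1.3, -0.2, -0.2]
opening: 0.366
grip_force: 0.0
```

arm_command([
  [[-0.17, 0.04, 0], 0],
  [[-0.17, 0.04, 0], 0],
  [[-0.17, 0.04, 0], 0],
  [[-0.17, 0.04, 0], 0],
  [[-0.17, 0.04, 0], 0],
])

```text
t: 45.3
eef_pos: [522.7, -78.1, 215.8]
tcp_rot: [3.141, -0.0, 1.576]
ft_force: [0.6, 0.3, 0.0]
opening: 0.5
grip_force: 0.0
```

arm_command([
  [[-0.17, 0.04, 0], 0],
  [[-0.17, 0.04, 0], 0],
  [[-0.17, 0.04, 0], 0],
  [[-0.17, 0.04, 0], 0],
  [[-0.17, 0.04, 0], 0],
])

```text
t: 45.8
eef_pos: [573.6, -290.3, 215.6]
tcp_rot: [3.141, -0.0, 1.576]
ft_force: [-0.1, 1.4, -0.3]
opening: 0.499
grip_force: 0.0
```

arm_command([
  [[-0.17, 0.04, 0], 0],
  [[-0.17, 0.03, 0], 0],
  [[0, 0, 0], 0],
  [[0, 0, 0], 0],
  [[0, 0, 0], 0],
])

```text
t: 46.3
eef_pos: [591.3, -372.5, 215.6]
tcp_rot: [-3.141, -0.001, 1.576]
ft_force: [-0.5, -0.3, -0.6]
opening: 0.499
grip_force: 0.0
```

```bash
python3 - <<'E'
from h import *
totool((590,-371,216))
p,d,K,T=look('wrist','w8.png');w=cloud(d,K,T);np.savez('w8.npz',p=p,w=w)
P,d2,K2,T2=look('top','t8.png');w2=cloud(d2,K2,T2);np.savez('t8.npz',p=P,w=w2)
fit(w2,{'fix':((405,346),(545,346)),'l1':((410,314),(545,314)),'mid':((410,330),(545,330))},wd=5)
cv2.imwrite('pics/v8.png',np.hstack([cv2.resize(p,(400,250)),cv2.resize(P[110:260,190:430],(400,250))])[:,:,::-1])
E
```

```text
tcp [ 591.3 -372.5  215.6] yaw 90.3 shift tool norm [ 0.006 -0.005 -0.002]
fix 101 dir -0.1 pt 475.7 344.5
l1 135 dir -0.4 pt 483.3 313.2
mid 115 dir -0.7 pt 475.0 330.5
```

View pics/v8.png

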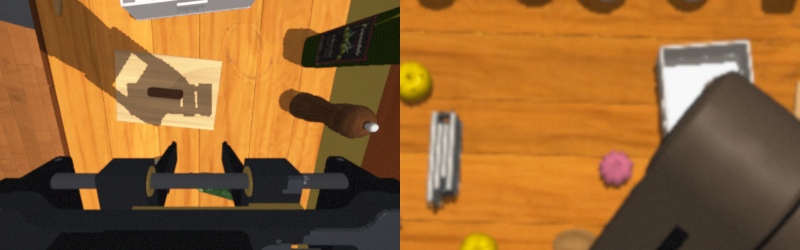

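The guard is folded flat (right half, (443,160)). The lid is at (167,93) in the left half.

```bash
python3 - <<'E'
from h import *
w=np.load('w8.npz')['w'];p=np.load('w8.npz')['p']
for lo in (4,5):
    m=(w[...,2]>lo)&(w[...,2]<60)&(abs(w[...,0]-552)<160)&(abs(w[...,1]+345)<120);m[230:]=False
    m=cv2.morphologyEx(m.astype(np.uint8),cv2.MORPH_OPEN,np.ones((5,5),np.uint8))
    n,lab,st,_=cv2.connectedComponentsWithStats(m)
    i=1+np.argmax(st[1:,4]);q=w[lab==i]
    print(st[i],cv2.minAreaRect(q[:,:2].astype(np.float32)),np.median(q[:,2]))
b=q[q[:,2]>28];print('bar',len(b),cv2.minAreaRect(b[:,:2].astype(np.float32)),np.median(b[:,2]))
t=np.load('w8.npz')['w'];tm=t[100:220,60:160].reshape(-1,3);print('table z',np.nanmedian(tm[:,2]))
look('top')
for c in('wrist','top'):
  print([(np.round(r['position'],1).tolist(),round(r['confidence'],2)) for r in models.mark_of(c,'lid_grip')])
E
```

```text
[  183    80   172   128 18350] ((522.0618896484375, -331.7183837890625), (149.94871520996094, 220.09617614746094), 84.45579528808594) 7.9329740694130955
[  183    80   172   128 18349] ((522.0618896484375, -331.7183837890625), (149.94871520996094, 220.09617614746094), 84.45579528808594) 7.932979812648148
bar 810 ((522.5847778320312, -331.7823181152344), (18.2381649017334, 68.91283416748047), 84.7061996459961) 35.49507787811753
table z -0.8194968363900541
[([522.8, -330.3, 27.8], 0.93)]
[([525.2, -332.2, 25.8], 0.72)]
```

arm_command([
  [[0, 0, 0], 0.0443],
  [[0, 0, 0], 0.0443],
  [[0, 0, 0], 0.0443],
  [[0, 0, 0], 0.0443],
  [[0, 0, 0], 0.0443],
])

```text
t: 47.05
eef_pos: [591.5, -373.0, 215.9]
tcp_rot: [3.141, 0.0, 0.874]
ft_force: [-0.3, 0.8, 0.1]
opening: 0.5
grip_force: 0.0
```

arm_command([
  [[0, 0, 0], 0.0443],
  [[0, 0, 0], 0.0443],
  [[0, 0, 0], 0.0443],
  [[0, 0, 0], 0.0443],
  [[0, 0, 0], 0.0443],
])

```text
t: 47.55
eef_pos: [591.5, -373.0, 215.9]
tcp_rot: [3.141, -0.0, 0.178]
ft_force: [-0.4, -0.1, -0.2]
opening: 0.501
grip_force: 0.0
```

arm_command([
  [[0, 0, 0], 0.0443],
  [[0, 0, 0], 0.0443],
  [[0, 0, 0], 0],
  [[0, 0, 0], 0],
  [[0, 0, 0], 0],
])

```text
t: 48.05
eef_pos: [591.4, -373.3, 215.8]
tcp_rot: [3.141, -0.0, -0.092]
ft_force: [0.3, 0.3, 0.4]
opening: 0.505
grip_force: 0.0
```

```bash
python3 - <<'E'
from h import *
totool((522.3,-331.8,12))
E
```

```text
tcp [ 591.4 -373.3  215.8] yaw -5.2 shift tool norm [-0.291 -0.14   0.815]
```

arm_command([
  [[-0.1, -0.047, 0], 0.0017],
  [[-0.1, -0.047, 0], 0],
  [[-0.091, -0.046, 0], 0],
  [[0, 0, 0.1], 0],
  [[0, 0, 0.15], 0],
])

```text
t: 48.55
eef_pos: [523.0, -331.9, 155.0]
tcp_rot: [3.139, -0.005, -0.098]
ft_force: [0.6, -0.8, -0.9]
opening: 0.501
grip_force: 0.0
```

arm_command([
  [[0, 0, 0.15], 0],
  [[0, 0, 0.15], 0],
  [[0, 0, 0.12], 0],
  [[0, 0, 0], 0],
  [[0, 0, 0], 0],
])

```text
t: 49.05
eef_pos: [522.7, -331.7, 48.7]
tcp_rot: [-3.142, 0.0, -0.099]
ft_force: [0.8, 0.5, 1.2]
opening: 0.501
grip_force: 0.0
```

```bash
python3 - <<'E'
from h import *
totool((522.3,-331.8,12))
p,d,K,T=look('wrist','w9.png');w=cloud(d,K,T)
b=w[(w[...,2]>28)&(w[...,2]<42)&(abs(w[...,0]-522)<60)&(abs(w[...,1]+332)<30)]
if len(b)>20:print('bar',len(b),cv2.minAreaRect(b[:,:2].astype(np.float32)),np.median(b[:,2]))
p,d,K,T=look('top','t9.png');w=cloud(d,K,T)
print([(np.round(r['position'],1).tolist(),round(r['confidence'],2)) for r in models.mark_of('top','lid_grip')])
E
```

```text
tcp [ 522.7 -331.7   48.7] yaw -5.7 shift tool norm [-0.002  0.001  0.147]
bar 2210 ((522.9769897460938, -330.9638366699219), (17.879777908325195, 68.55066680908203), 84.89195251464844) 35.43928401226296
[]
```

arm_command([
  [[0, 0, 0.06], 0],
  [[0, 0, 0.06], 0],
  [[0, 0, 0.025], 0],
  [[0, 0, 0], 0],
  [[0, 0, 0], 0],
])

```text
t: 49.7
eef_pos: [522.4, -331.5, 11.6]
tcp_rot: [-3.141, 0.0, -0.1]
ft_force: [-0.6, 0.7, -0.2]
opening: 0.498
grip_force: 0.0
```

arm_command([
  [[0, 0, 0], 0],
  [[0, 0, 0], 0],
  [[0, 0, 0], 0],
  [[0, 0, 0], 0],
  [[0, 0, 0], 0],
], claw=0)

```text
t: 50.2
eef_pos: [522.5, -331.6, 12.1]
tcp_rot: [3.141, -0.0, -0.1]
ft_force: [-0.1, -0.7, 0.6]
opening: 0.188
grip_force: 30.0
```

arm_command([
  [[0, 0, 0], 0],
  [[0, 0, 0], 0],
  [[0, 0, -0.02], 0],
  [[0, 0, -0.1], 0],
  [[0, 0, -0.1], 0],
])

```text
t: 50.7
eef_pos: [522.0, -331.1, 67.0]
tcp_rot: [-3.14, 0.002, -0.1]
ft_force: [0.5, -0.8, -1.7]
opening: 0.187
grip_force: 30.0
```

arm_command([
  [[0, 0, -0.12], 0],
  [[0, 0, -0.12], 0],
  [[0, 0, -0.12], 0],
  [[0, 0, 0], 0],
  [[0, 0, 0], 0],
])

```text
t: 51.2
eef_pos: [522.2, -331.3, 156.8]
tcp_rot: [3.141, -0.0, -0.1]
ft_force: [-0.2, 0.6, -3.7]
opening: 0.189
grip_force: 30.0
```

arm_command([
  [[0, 0, 0], -0.0325],
  [[0, 0, 0], -0.0325],
  [[0, 0, 0], 0],
  [[0, 0, 0], 0],
  [[0, 0, 0], 0],
])

```text
t: 51.7
eef_pos: [522.2, -331.4, 156.1]
tcp_rot: [-3.141, 0.001, 0.102]
ft_force: [0.3, -0.0, -3.2]
opening: 0.194
grip_force: 30.0
```

```bash
python3 - <<'E'
from h import *
totool((571.3,-107.2,155))
E
```

```text
tcp [ 522.2 -331.4  156.1] yaw 5.8 shift tool norm [ 0.286 -0.872  0.005]
```

arm_command([
  [[0.041, -0.125, 0], -0.001],
  [[0.041, -0.125, 0], 0],
  [[0.041, -0.125, 0], 0],
  [[0.041, -0.125, 0], 0],
  [[0.041, -0.125, 0], 0],
])

```text
t: 52.2
eef_pos: [556.9, -169.4, 156.7]
tcp_rot: [-3.142, 0.0, 0.105]
ft_force: [0.9, -1.1, -2.7]
opening: 0.187
grip_force: 30.0
```

arm_command([
  [[0.041, -0.125, 0], 0],
  [[0.04, -0.122, 0], 0],
  [[0, 0, 0], 0],
  [[0, 0, 0], 0],
  [[0, 0, 0], 0],
])

```text
t: 52.7
eef_pos: [570.2, -107.9, 156.8]
tcp_rot: [3.141, 0.0, 0.106]
ft_force: [-0.1, -0.3, -2.9]
opening: 0.19
grip_force: 30.0
```

```bash
python3 - <<'E'
from h import *
totool((571.3,-107.2,89)); print(state()['opening'],state()['grip_force'])
p,d,K,T=look('top','t10.png');w=cloud(d,K,T)
m=(w[...,2]>146)&(w[...,2]<164)&(abs(w[...,0]-571)<130)&(abs(w[...,1]+107)<100)
q=w[m];print('lid top pts',len(q),np.percentile(q,[1,50,99],0).round(1).tolist() if len(q)>20 else '')
m=(w[...,2]>68)&(w[...,2]<82)&(w[...,0]>430)&(w[...,0]<710)&(w[...,1]>-220)&(w[...,1]<0);print(m.sum())
cv2.imwrite('pics/t10c.png',cv2.resize(p[110:250,310:450],None,fx=4,fy=4)[:,:,::-1])
E
```

```text
tcp [ 570.2 -107.9  156.8] yaw 6.1 shift tool norm [ 0.005 -0.002  0.271]
0.18952223452449465 29.99452829360962
lid top pts 276 [[532.6, -71.5, 147.1], [650.8, -47.2, 153.2], [672.8, -26.0, 158.7]]
87
```

arm_command([
  [[0.004, -0.002, 0.09], 0],
  [[0, 0, 0.09], 0],
  [[0, 0, 0.06], 0],
  [[0, 0, 0.02], 0],
  [[0, 0, 0], 0],
])

```text
t: 53.25
eef_pos: [571.0, -107.2, 91.5]
tcp_rot: [-3.141, 0.001, 0.106]
ft_force: [0.2, -0.4, -2.3]
opening: 0.187
grip_force: 30.0
```

arm_command([
  [[0, 0, 0.006], 0],
  [[0, 0, 0.006], 0],
  [[0, 0, 0], 0],
  [[0, 0, 0], 0],
  [[0, 0, 0], 0],
])

```text
t: 53.75
eef_pos: [571.4, -106.5, 89.1]
tcp_rot: [3.141, -0.0, 0.107]
ft_force: [-0.2, 0.3, -2.9]
opening: 0.188
grip_force: 30.0
```

Touching next, then release, retreat and check.

arm_command([
  [[0, 0, 0.004], 0],
  [[0, 0, 0.002], 0],
  [[0, 0, 0], 0],
  [[0, 0, 0], 0],
  [[0, 0, 0], 0],
])

```text
t: 54.25
eef_pos: [571.4, -106.5, 88.1]
tcp_rot: [3.141, -0.001, 0.107]
ft_force: [-1.6, 0.0, 5.8]
opening: 0.189
grip_force: 30.0
```

arm_command([
  [[0, 0, 0], 0],
  [[0, 0, 0], 0],
  [[0, 0, 0], 0],
  [[0, 0, 0], 0],
  [[0, 0, 0], 0],
], claw=0.5)

```text
t: 54.75
eef_pos: [571.3, -106.5, 87.3]
tcp_rot: [3.142, 0.0, 0.107]
ft_force: [0.3, -0.9, -0.1]
opening: 0.492
grip_force: 0.0
```

arm_command([
  [[0, 0, -0.04], 0],
  [[0, 0, -0.16], 0],
  [[0, 0, -0.16], 0],
  [[0, 0, -0.16], 0],
  [[0, 0, 0], 0],
])

```text
t: 55.25
eef_pos: [573.1, -107.0, 223.3]
tcp_rot: [3.138, -0.008, 0.107]
ft_force: [-0.0, 0.8, -0.5]
opening: 0.496
grip_force: 0.0
```

arm_command([
  [[-0.15, 0, 0], 0],
  [[-0.15, 0, 0], 0],
  [[-0.1, 0.08, 0], 0],
  [[0, 0.1, 0], 0],
  [[0, 0, 0], 0],
])

```text
t: 55.75
eef_pos: [476.5, -163.9, 217.6]
tcp_rot: [3.141, -0.001, 0.105]
ft_force: [-0.1, 0.0, -0.7]
opening: 0.501
grip_force: 0.0
```

```bash
python3 - <<'E'
from h import *
print(np.array(state()['eef_pos']).round())
for n in('wrist','side','top'):
    p,d,K,T=look(n,n+'11.png');w=cloud(d,K,T);np.savez(n+'11.npz',p=p,w=w)
    for lo,hi,t in((70,79,'rim?'),(79,92,'lid'),(95,120,'bar')):
        m=(w[...,2]>lo)&(w[...,2]<hi)&(w[...,0]>430)&(w[...,0]<710)&(w[...,1]>-220)&(w[...,1]<0)
        if m.sum()>20:
            q=w[m];print(n,t,len(q),cv2.minAreaRect(q[:,:2].astype(np.float32)),np.median(q[:,2]).round(1))
cv2.imwrite('pics/f11.png',np.hstack([cv2.resize(np.load('wrist11.npz')['p'],(400,250)),cv2.resize(p[110:235,190:390],(400,250))])[:,:,::-1])
E
```

```text
[ 476. -164.  218.]
wrist rim? 52 ((588.57470703125, -180.17691040039062), (159.7869110107422, 0.6289001703262329), 6.116824150085449) 75.1
wrist lid 27277 ((559.2284545898438, -106.93028259277344), (197.876220703125, 150.3822784423828), 6.146471977233887) 83.9
wrist bar 1604 ((570.7734375, -105.95026397705078), (69.96028137207031, 18.54225730895996), 6.450103282928467) 111.4
side rim? 117 ((531.7908935546875, -165.49693298339844), (102.34815979003906, 224.49618530273438), 63.20387649536133) 77.0
side lid 675 ((534.2319946289062, -164.21261596679688), (103.99452209472656, 231.98304748535156), 63.77999496459961) 82.7
top rim? 60 ((569.4707641601562, -109.0439453125), (221.42628479003906, 150.46678161621094), 6.2036919593811035) 77.7
top lid 3001 ((569.2760620117188, -108.20126342773438), (220.87364196777344, 149.64349365234375), 6.026125907897949) 84.7
top bar 139 ((571.2601318359375, -107.82744598388672), (65.28231048583984, 18.554758071899414), 5.575680255889893) 111.3
```

View pics/f11.png

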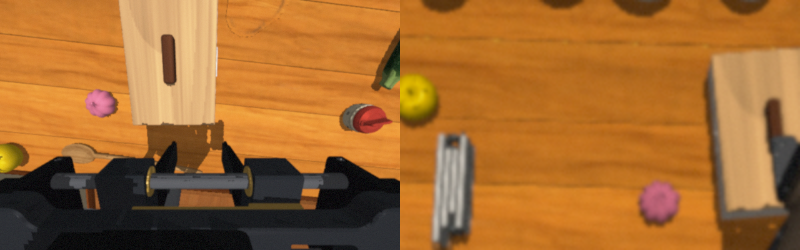

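The lid lies on the rim within about 1 mm, top at z 84 mm and about 6.1° against the box's 6.0°. The guard is folded flat and the arm is clear.

```bash
python3 -c "
from h import *
print(env.job_done())"
```

```text
the job is handed in; nothing more can be done
None
```

I handed the job in at about 56 s of the allowed 200 s: the tomato and both garlic bulbs are in the box, the guard was folded leaf by leaf in order, and the lid sits on the rim about 1 mm off centre; no verdict came back.

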